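# Nest the steel beakers in the shipping crate and hold the lid over them

## Task

Pack the beaker set: stand the middle beaker inside the widest one where that stands in the green crate, then stand the narrow beaker inside the middle one, setting each down rather than dropping it. Then take the lid from the carton by its knob, bring it over the splash guard and finish while holding it there in the gripper: level and centred about a centimetre above the narrow beaker's mouth, touching none of the beakers, so that I can slip the packing slip in. Do not touch the splash guard, and leave the spanner, tape roll and jar where they are.

Things in the scene. Friction and masses are not known exactly. Their poses are not given: they have to be found in the camera images.
- large: The widest beaker: stainless-steel beaker, open at the top, round, wall 3 mm. Outside diameter 68 mm from 20 mm up to the rim, tapering below that to 58 mm at the foot; 64 mm high. Its flat inside floor lies 12 mm above its underside; inside diameter 62 mm at the mouth. About 250 g. Loose, standing upright on the floor of the green crate, roughly in its middle. Origin: centre of its underside, z up along its axis.
- medium: The middle beaker: stainless-steel beaker, open at the top, round, wall 3 mm. Outside diameter 54 mm from 20 mm up to the rim, tapering below that to 44 mm at the foot; 77 mm high. Its flat inside floor lies 12 mm above its underside; inside diameter 48 mm at the mouth. About 160 g. Stands upright on the table right of the guard. Standing inside the widest one its rim is 25 mm above the other's rim. Origin: centre of its underside, z up along its axis.
- small: The narrow beaker: stainless-steel beaker, open at the top, round, wall 3 mm. Outside diameter 40 mm from 20 mm up to the rim, tapering below that to 30 mm at the foot; 90 mm high. Its flat inside floor lies 12 mm above its underside; inside diameter 34 mm at the mouth. About 110 g. Stands upright on the table right of the guard. Standing inside the middle one its rim is 25 mm above the other's rim. Origin: centre of its underside, z up along its axis.
- small_rim (a point): Centre of the narrow beaker's mouth, at rim height, 90 mm above its underside; z up along its axis.
- lid: Round steel lid: disc 52 mm in diameter, 4 mm thick at the edge and 8 mm in the middle, flat underneath, with an upright black cylindrical knob in its centre, 18 mm in diameter, from 8 to 38 mm above the underside. About 80 g. Lies on top of the carton, knob up. Origin: centre of its underside, z up along its axis.
- carton: Closed cardboard carton, fixed, 100 x 100 x 50 mm high, right of the guard. Origin: centre of its underside; x and y along its sides.
- crate: Shallow open green plastic crate with slatted sides, fixed to the table left of the guard: 240 mm along its x, 200 mm along its y, 75 mm high, walls and floor 5 mm thick. Origin: centre of its underside.
- guard: Stainless splash guard, fixed between the parts and the crate, not to be touched: an upright sheet 300 mm long along its x, 6 mm thick, its top edge 140 mm above the table, on a foot plate 60 mm wide and 6 mm thick. Origin: centre of its underside.
- spanner: Steel spanner about 150 mm long lying flat along its own x, on the far right; loose, leave it. Origin: about its middle, on the underside.
- tape: Roll of brown tape lying flat, 90 mm across, 45 mm high, on the near right; loose, leave it. Origin: centre of its underside.
- jar: Clear jar with a steel cap, 60 mm across, 85 mm high, beyond the guard's far end; loose, leave it. Origin: centre of its underside.
Not all that is in view belongs to the job. Leave any blue or orange look-alike of the lid alone.

How it is judged:
By the outcome, as a careful person would: the job done as asked, in the order asked, and still so for the second after the job is handed in, while the arm keeps its last pose, push and grip.
It also fails if it takes over 70 s, if anything falls off the work surface, if the arm or the gripper's body presses on something with over 40 N, if the wrist force passes 120 N, or if a joint passes its speed limit or range.

## Robot

A 6-joint arm with a two-finger parallel gripper is mounted at the origin on the work surface. World frame = base frame: x ahead of the robot, y to its left, z up, the work surface at z = 0. Lengths are in m, angles in degrees, forces in N, time in s.
With the tool pointing down it reaches from about 0.4 to 0.825 m from the base axis. Payload 7 kg.
Tool frame: the origin (TCP) lies at the very end of the fingers, on their centre line; the grasp point (between the pads) lies 19 mm behind it; z points along the fingers, y is the direction in which the jaws open and shut (so a half turn about z gives the same grasp; the last joint's range is limited). The gripper opens to 88 mm and grips with 3 to 60 N. Pads are 19 mm wide; open, the fingers measure 130 mm over their backs; the gripper's body (78 mm by 193 mm) begins 47 mm behind the grasp point.
Start: joints at [-49.269, 20.546, 0.682, 0, -70.136, -16.507], TCP at [0.277, -0.616, 0.199] pointing down, gripper open.
Joint ranges: [-176.03, 176.03], [-82.01, 121.73], [-58.28, 71.71], [-173.87, 95.51], [-174.79, -0.11], [-173.66, 173.66]. Speed limits (degrees/s): [136.94, 136.94, 172.46, 180, 180, 180].

## Interface

Orientations are given as [roll, pitch, yaw] about the fixed x, y, z axes, in that order (R = Rz(yaw) Ry(pitch) Rx(roll)).
In Python, from plant import ctrl, snapshot, workorder gives the robot as it stands. The module is installed in compiled form; this text tells all that it offers.
- The arm moves only by the shell command python3 -m creep 'ROWS'. ROWS is JSON, a list of rows, each a list of 5 numbers: the shift along the tool's x, y, z scaled (see below), then the turn about the tool's z scaled (see below), then the finger opening in mm, from 0 to 87.6. A call has exactly 8 rows; each row is the pose to reach, as a shift and turn from the pose commanded when the call began, along the tool's axes at that moment, turning the shorter way round; what a row does not reach only later rows make up. The controller multiplies each number of a shift by 0.1 m and each number of a turn by 180 degrees. A row lasts 1/12 s, in which the tool goes at most 41.7 mm and 7.16 degrees, less where a joint would pass 70% of its speed; a pose out of reach is approached as far as the arm can. A call with a number of a shift or a turn outside -1 to 1 is refused whole. A call with a gripper value outside its range is refused whole. The fingers move at their own pace and stop on an object; the grip force is fixed at half the most. Time passes only in rows, so rows that repeat a pose let the fingers close, or fill a call up. It gives the time, the measured TCP pose, the force and the opening at its end, in the units of the state.
- ctrl.get_obs(): the state, without advancing time (a new reading comes with each control period).
- snapshot(name): name is "scene" or "side" or "wrist"; returns a dict with "img" (384x512x3 uint8, blue, green, red), "camera_matrix" (3x3 intrinsics, pixels), "xyz" and "rotation" of the camera in the world. Camera axes: x right, y up, looking along -z (the intrinsics and any distortion apply to the point x, -y, -z); pixel columns grow to the right and rows downward; lengths in m; the calibration is good to about 2 mm. A picture is of the moment at which its call begins. There is no depth.
- workorder.close_job(): hands the job in, once; it reports no verdict.
The state is a dict: "clock": time; "joint_pos": joint angles; "qvel": joint speeds; "tau": joint torques, N m; "tool_pos": TCP position; "orientation": TCP orientation; "force": force on the tool from outside, world axes, zero at the start; "moment": the same for the moment, N m; "opening": finger opening in m.
Only numpy, scipy, OpenCV 4.12 (cv2) and the standard library are available. Lean on these libraries where they do the work, as an engineer would, in place of code of your own. Each camera call takes 0.05 s, during which the arm holds its last target.

## Working session

There is one attempt and no reset: what is moved stays moved. The work goes in short steps, Python scripts to look and compute and a shell command to move; the robot and the scene stay as the last step left them, time stands still between calls to the robot, and variables do not carry over. Pictures are saved under pics/ and viewed, and the job is handed in when it is done.

```bash
mkdir -p pics; cat > h.py <<'E'
import numpy as np, cv2, json
from plant import ctrl, snapshot, workorder
from scipy.spatial.transform import Rotation as R
def snap(name,out):
    s=snapshot(name); cv2.imwrite(f'pics/{out}.png',s['img'])
    np.savez(f'pics/{out}.npz',**{k:np.array(v) for k,v in s.items()})
    return s
def load(out): return dict(np.load(f'pics/{out}.npz'))
def crop(out,x0,y0,x1,y1,k,name):
    im=cv2.imread(f'pics/{out}.png')[y0:y1,x0:x1]; cv2.imwrite(f'pics/{name}.png',cv2.resize(im,None,fx=k,fy=k,interpolation=cv2.INTER_CUBIC))
def rot(s):
    r=np.array(s['rotation']); return r if r.shape==(3,3) else R.from_euler('xyz',r,degrees=True).as_matrix()
def atz(s,u,v,z):
    K=np.array(s['camera_matrix']); d=np.linalg.inv(K)@[u,v,1]; d=rot(s)@(d*[1,-1,-1]); c=np.array(s['xyz'])
    return c+d*(z-c[2])/d[2]
def proj(s,p):
    K=np.array(s['camera_matrix']); q=rot(s).T@(np.array(p)-np.array(s['xyz'])); q=q*[1,-1,-1]; q=K@q; return q[:2]/q[2]
E
python3 - <<'E'
from h import *
print(ctrl.get_obs())
for n in ['scene','side','wrist']:
    s=snap(n,n+'0'); print(n,{k:np.array(v).tolist() for k,v in s.items() if k!='img'})
E
```

```text
{'clock': 0.0, 'joint_pos': array([-4.92683091e+01,  2.05915001e+01,  6.31584781e-01, -2.34510017e-02,
       -7.01355354e+01, -1.65056682e+01]), 'qvel': array([-0.06168944,  0.06013879, -0.00472958, -0.05145049, -0.05773753,
       -0.0154537 ]), 'tau': array([-7.67969177e-04, -5.82716739e+01,  2.93037021e+01,  6.99683726e+00,
        6.79407429e-03, -1.33301578e-04]), 'tool_pos': array([ 0.27671749, -0.61505308,  0.1978949 ]), 'orientation': array([ 1.79902219e+02, -5.98494003e-03, -1.55781959e+02]), 'force': array([ 0.65009521,  0.61323157, -0.2819489 ]), 'moment': array([-0.0277243 , -0.03798026,  0.00587317]), 'opening': 0.08779513966143354}
scene {'camera_matrix': [[482.15410438999584, 0.0, 260.8979080951375], [0.0, 482.15410438999584, 180.40767871138587], [0.0, 0.0, 1.0]], 'xyz': [1.4348209003589603, -0.6207266356329946, 0.9776301578464224], 'rotation': [48.55609171204738, -1.0610883934837088, 59.09164578757141]}
side {'camera_matrix': [[480.07370877197235, 0.0, 259.54216743411865], [0.0, 480.07370877197235, 184.84041887959683], [0.0, 0.0, 1.0]], 'xyz': [0.024629054244004935, 0.8771138737381384, 1.064274286892671], 'rotation': [48.325179948162514, -0.5611548313644238, -149.41025863573276]}
wrist {'camera_matrix': [[305.2295951920532, 0.0, 258.0341154400067], [0.0, 305.2295951920532, 192.92304983289813], [0.0, 0.0, 1.0]], 'xyz': [0.2079495310474954, -0.6455870678536846, 0.38431879067591407], 'rotation': [-16.469960682165286, -0.03749522879370052, 114.14249280599114]}
```

View pics/scene0.png

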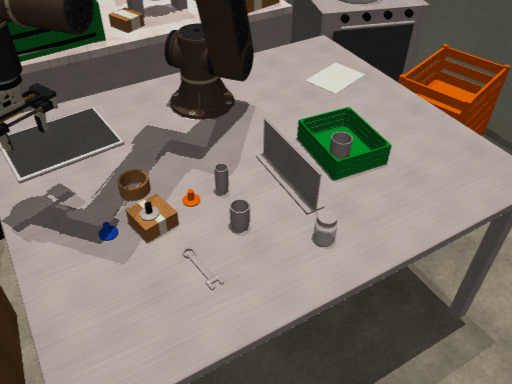

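View pics/side0.png

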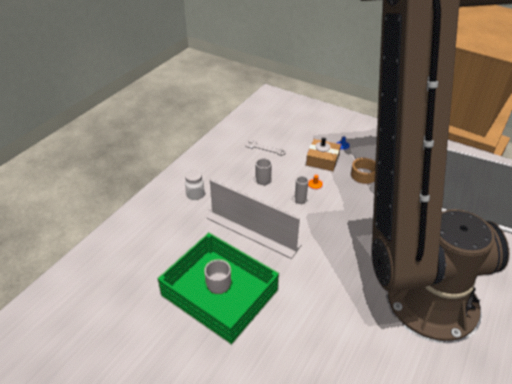

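View pics/wrist0.png

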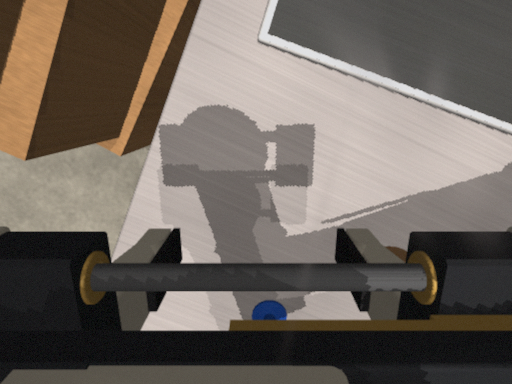

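```bash
python3 - <<'E'
from h import *
crop('scene0',90,150,350,290,3,'c1'); crop('scene0',250,90,400,200,5,'c2'); crop('side0',150,130,390,330,3,'c3')
E
```

```text
(no output)
```

View pics/c1.png

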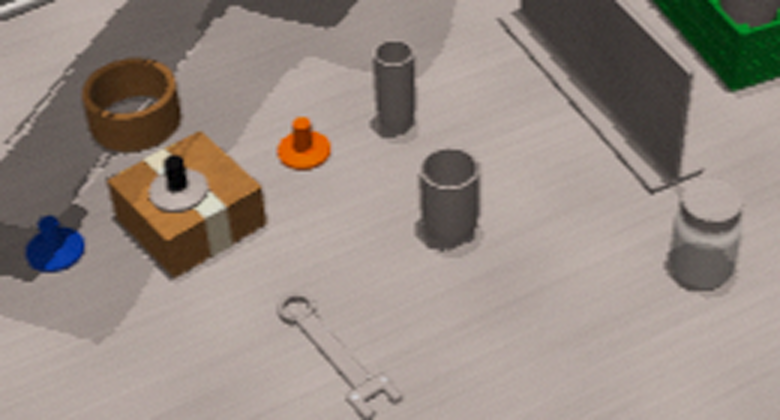

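View pics/c2.png

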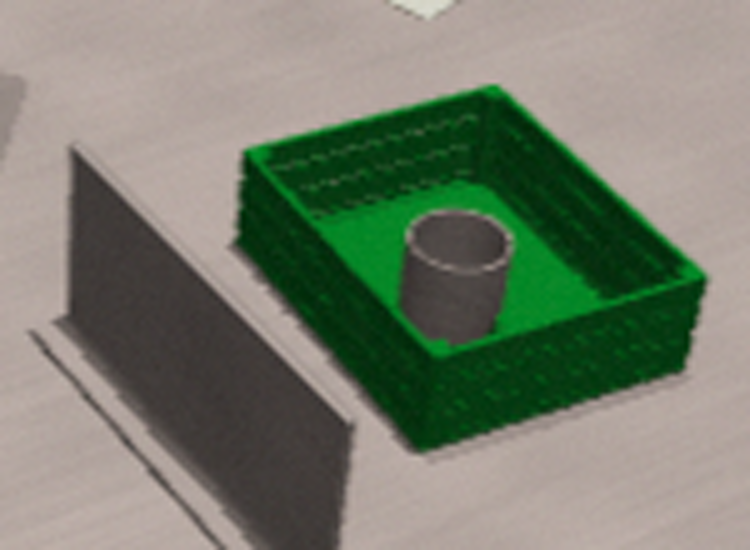

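View pics/c3.png

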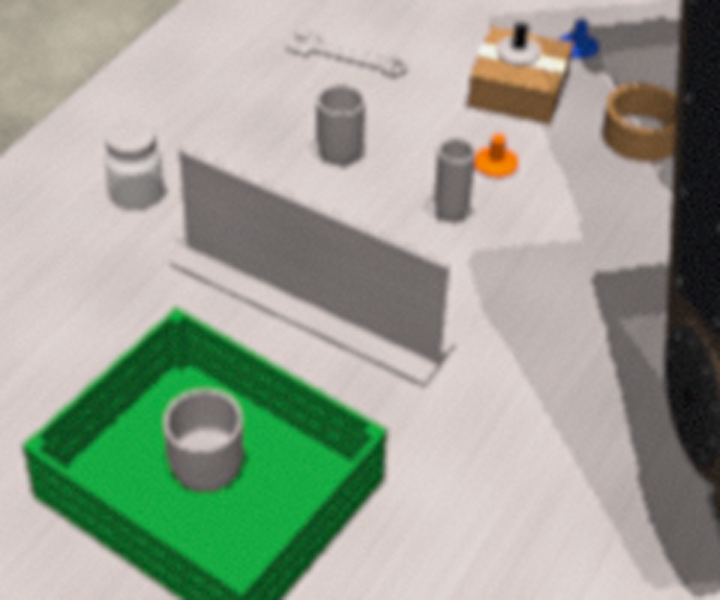

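```bash
python3 - <<'E'
from h import *
a=load('scene0');b=load('side0')
def c1(u,v): return ((u+.5)/3-.5+90,(v+.5)/3-.5+150)
def c2(u,v): return ((u+.5)/5-.5+250,(v+.5)/5-.5+90)
def c3(u,v): return ((u+.5)/3-.5+150,(v+.5)/3-.5+130)
for n,p,q,z in [('med',c1(450,168),c3(341,100),.077),('small',c1(394,52),c3(456,150),.09),('large',c2(459,241),c3(203,420),.069),('lid',c1(178,188),c3(519,50),.055),('knobtop',c1(174.5,161),c3(520,30),.088),
 ('orange',c1(303,155),c3(496,163),.004),('jar',c1(710,203),c3(132,140),.085),
 ('guardtopA',c2(74,145),c3(447,267),.14),('guardtopB',c2(352,424),c3(182,153),.14),
 ('crateNear',c2(248,150),c3(383,433),.075),('crate2',c2(443,355),c3(178,312),.075),('crate3',c2(703,277),c3(28,445),.075)]:
    print(n,atz(a,*p,z)[:2].round(4),atz(b,*q,z)[:2].round(4))
E
```

```text
med [ 0.6272 -0.1837] [ 0.6246 -0.1812]
small [ 0.4741 -0.1597] [ 0.4742 -0.1582]
large [0.5117 0.2501] [0.5103 0.2519]
lid [ 0.5093 -0.3954] [ 0.5077 -0.3915]
knobtop [ 0.5094 -0.3941] [ 0.507  -0.3851]
orange [ 0.4756 -0.2626] [ 0.4658 -0.253 ]
jar [ 0.7833 -0.0143] [ 0.7726 -0.0025]
guardtopA [0.388  0.0366] [0.3858 0.0418]
guardtopB [0.6862 0.0296] [0.6775 0.0374]
crateNear [0.3682 0.1851] [0.3677 0.188 ]
crate2 [0.6039 0.1649] [0.5981 0.1638]
crate3 [0.6228 0.3538] [0.6191 0.3539]
```

Candidates (scene view): for the lid, the blue look-alike at (108,232), the orange one at (191,198), and the steel one with the black knob on the carton at (150,211), which is the right one. For the beakers, medium is at (240,206), the narrow one at (221,167) and the large one in the crate at (342,138). The clear jar at (325,215) is not a beaker. The crops confirm these, and the two views agree to 2–4 mm.

```bash
cat >> h.py <<'E'
def go(x,y,z,yaw=-90):
    o=ctrl.get_obs(); M=R.from_euler('xyz',o['orientation'],degrees=True).as_matrix()
    d=M.T@(np.array([x,y,z])-o['tool_pos'])
    dy=(yaw-o['orientation'][2]+180)%360-180
    print('t',round(o['clock'],2),'pos',o['tool_pos'].round(4),'rpy',o['orientation'].round(2),'F',o['force'].round(1),'open',round(o['opening']*1e3,1))
    print('shift units',(d*10).round(3),'turn',round(-dy/180,4))
E
python3 -m creep '[[-0.2,0.1,0,-0.03,87],[-0.4,0.2,0,-0.07,87],[-0.6,0.3,0,-0.11,87],[-0.8,0.4,0,-0.15,87],[-1,0.5,0,-0.19,87],[-1,0.5,0,-0.22,87],[-1,0.5,0,-0.25,87],[-1,0.5,0,-0.28,87]]'
python3 -c "from h import *; go(.626,-.183,.16)"
```

```text
clock: 0.82
tool_pos: [0.348, -0.5283, 0.1987]
orientation: [180.0, 0.0, -105.0]
force: [0.8, -0.4, -0.5]
opening: 0.0869
t 0.82 pos [ 0.348  -0.5283  0.1987] rpy [ 1.7998e+02  2.0000e-02 -1.0505e+02] F [ 0.8 -0.4 -0.5] open 86.9
shift units [-4.056 -1.789  0.387] turn -0.0836
```

```bash
python3 -m creep '[[-0.3,-0.14,0,-0.03,87],[-0.6,-0.28,0,-0.06,87],[-0.9,-0.42,0,-0.083,87],[-1,-0.45,0,-0.083,87],[-1,-0.45,0,-0.083,87],[-1,-0.45,0,-0.083,87],[-1,-0.45,0,-0.083,87],[-1,-0.45,0,-0.083,87]]'
python3 -c "from h import *; go(.626,-.183,.16)"
```

```text
clock: 1.48
tool_pos: [0.4169, -0.4451, 0.1987]
orientation: [180.0, 0.0, -90.5]
force: [-0.3, 0.2, 0.0]
opening: 0.0872
t 1.48 pos [ 0.4169 -0.4451  0.1987] rpy [ 1.7998e+02  1.0000e-02 -9.0510e+01] F [-0.3  0.2  0. ] open 87.2
shift units [-2.639 -2.068  0.387] turn -0.0029
```

```bash
python3 -m creep '[[-0.25,-0.2,0,0,87],[-0.5,-0.4,0,0,87],[-0.75,-0.6,0,-0.003,87],[-1,-0.8,0,-0.003,87],[-1,-0.8,0,-0.003,87],[-1,-0.8,0,-0.003,87],[-1,-0.8,0,-0.003,87],[-1,-0.8,0,-0.003,87]]'
python3 -m creep '[[-0.25,-0.2,0,0,87],[-0.5,-0.4,0,0,87],[-0.75,-0.6,0,0,87],[-1,-0.8,0,0,87],[-1,-0.8,0,0,87],[-1,-0.8,0,0,87],[-1,-0.8,0,0,87],[-1,-0.8,0,0,87]]'
python3 - <<'E'
from h import *
snap('wrist','w1'); go(.626,-.183,.16)
E
```

```text
clock: 2.15
tool_pos: [0.4975, -0.346, 0.1988]
orientation: [180.0, 0.0, -90.0]
force: [-0.3, 0.4, -0.2]
opening: 0.0872
clock: 2.82
tool_pos: [0.5773, -0.2461, 0.1989]
orientation: [180.0, -0.0, -90.0]
force: [-0.3, -0.6, 0.3]
opening: 0.0866
t 2.87 pos [ 0.5773 -0.2461  0.199 ] rpy [ 1.800e+02 -1.000e-02 -8.999e+01] F [-1.4 -0.1 -0.1] open 87.2
shift units [-0.631 -0.487  0.39 ] turn 0.0
```

View pics/w1.png

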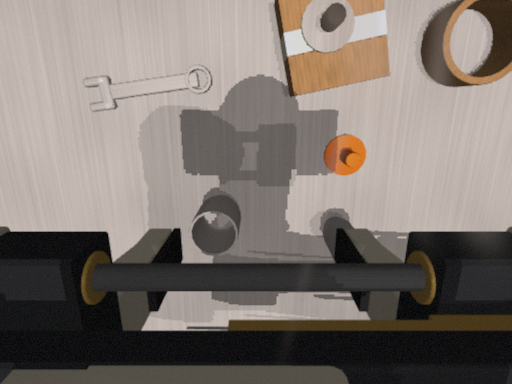

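```bash
python3 - <<'E'
from h import *
crop('w1',170,0,430,270,3,'c4')
E
```

```text
(no output)
```

View pics/c4.png

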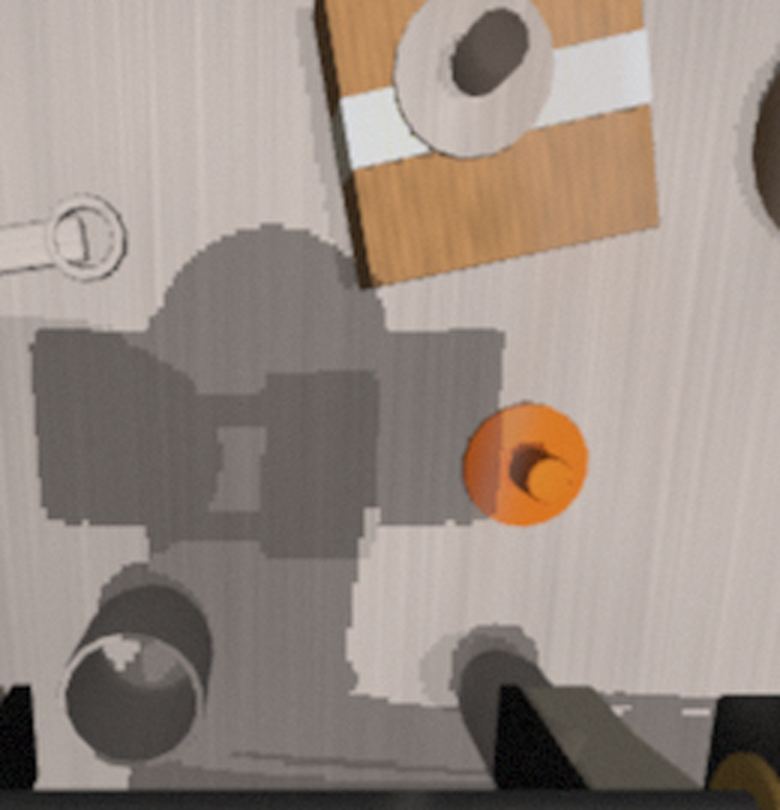

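```bash
python3 - <<'E'
from h import *
s=load('w1'); print(s['xyz'],s['rotation'])
f=lambda u,v:((u+.5)/3-.5+170,(v+.5)/3-.5)
print(atz(s,*f(134.5,697),.077),atz(s,*f(62,697),.077),atz(s,*f(208,697),.077),atz(s,*f(134,632),.077),atz(s,*f(134,762),.077)); print(atz(s,*f(474,76),.054)); print(atz(s,*f(393,76),.054),atz(s,*f(555,76),.054),atz(s,*f(474,157),.054)); print(atz(s,*f(502,33),.088))
E
```

```text
[ 0.57838866 -0.32151832  0.38516705] [-1.64312907e+01  7.76979759e-03  1.79938083e+02]
[ 0.62620039 -0.18611869  0.077     ] [ 0.65263806 -0.18614569  0.077     ] [ 0.59939869 -0.18609133  0.077     ] [ 0.62533764 -0.2112518   0.077     ] [ 0.62747428 -0.15986806  0.077     ]
[ 0.51058587 -0.39417152  0.054     ]
[ 0.53686287 -0.3942007   0.054     ] [ 0.48430943 -0.39414234  0.054     ] [ 0.50905594 -0.37005668  0.054     ]
[ 0.51019629 -0.39780076  0.088     ]
```

```bash
python3 -m creep '[[-0.2,-0.16,0,0,87],[-0.4,-0.32,0,0,87],[-0.616,-0.487,0.2,0,87],[-0.616,-0.487,0.4,0,87],[-0.616,-0.487,0.6,0,87],[-0.616,-0.487,0.8,0,87],[-0.616,-0.487,0.9,0,87],[-0.616,-0.487,0.9,0,87]]'
python3 - <<'E'
from h import *
go(.626,-.1845,.057); snap('scene','s1'); crop('s1',140,120,340,270,4,'c5')
E
```

```text
clock: 3.53
tool_pos: [0.6247, -0.1839, 0.1063]
orientation: [179.8, 0.0, -90.0]
force: [-0.2, 0.1, -0.2]
opening: 0.0867
t 3.53 pos [ 0.6247 -0.1839  0.1063] rpy [ 1.7975e+02  3.0000e-02 -8.9980e+01] F [-0.2  0.1 -0.2] open 86.7
shift units [ 0.007 -0.015  0.493] turn 0.0001
```

View pics/c5.png

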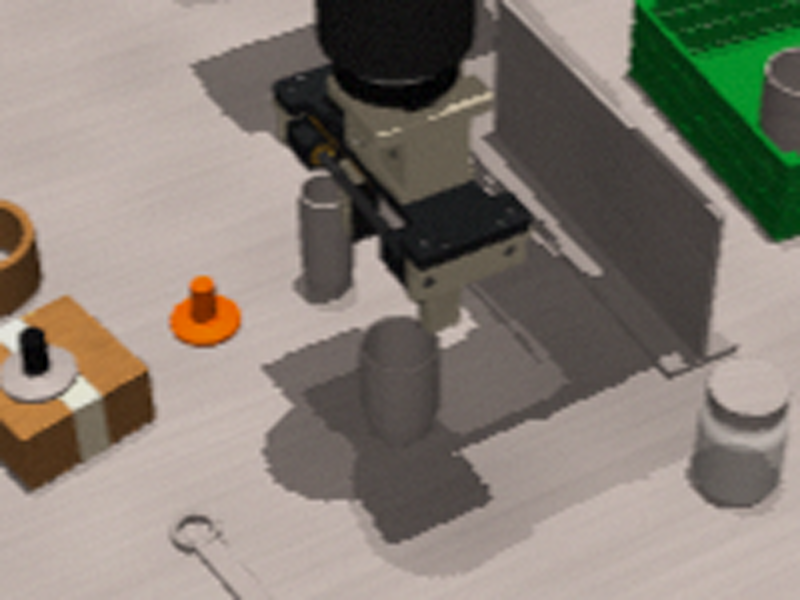

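```bash
python3 - <<'E'
from h import *
s=load('s1')
for p in [(.68,-.184,.106),(.572,-.184,.106),(.626,-.184,.106),(.626,-.184,.077),(.626,-.184,0)]:
    print(p,((proj(s,p)-[140,120])*4).round())
E
```

```text
(0.68, -0.184, 0.106) [438. 361.]
(0.572, -0.184, 0.106) [358. 262.]
(0.626, -0.184, 0.106) [397. 310.]
(0.626, -0.184, 0.077) [397. 342.]
(0.626, -0.184, 0) [399. 421.]
```

```bash
python3 - <<'E'
from h import *
s=snap('side','d1'); snap('scene','s2')
crop('s2',200,160,290,230,8,'c6'); crop('d1',220,100,330,190,7,'c7')
for p in [(.68,-.184,.106),(.572,-.184,.106),(.626,-.184,.077)]: print(proj(s,p),((proj(s,p)-[220,100])*7).round(), ((proj(load('s2'),p)-[200,160])*8).round())
E
```

```text
[249.26893944 150.08340638] [205. 351.] [396. 401.]
[278.20700334 160.85891195] [407. 426.] [236. 204.]
[263.41268623 162.39701283] [304. 437.] [315. 363.]
```

View pics/c6.png

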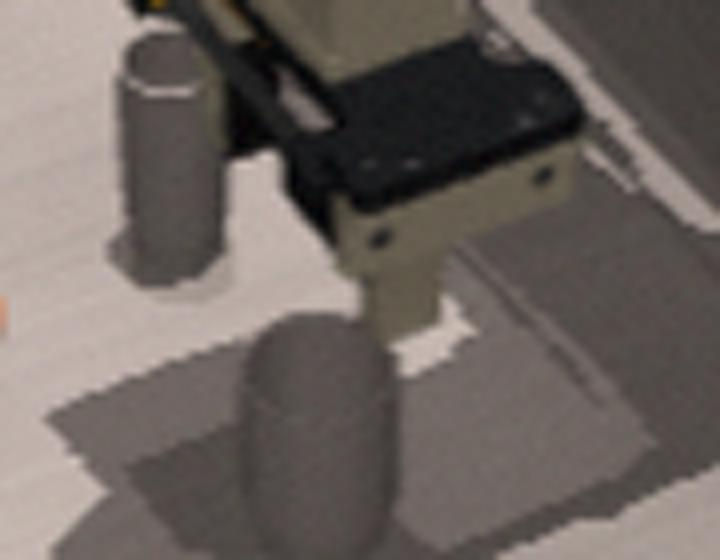

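View pics/c7.png

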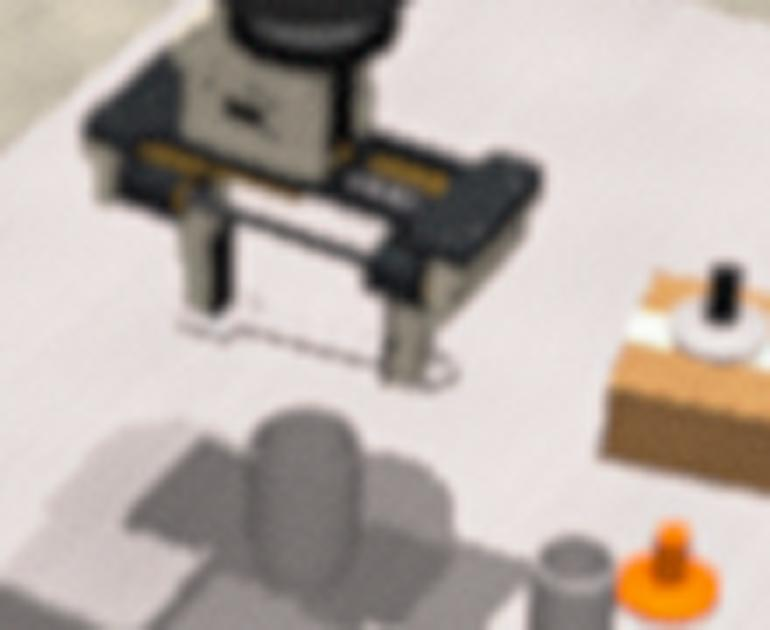

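```bash
python3 - <<'E'
from h import *
from scipy.optimize import least_squares
a=load('s2');b=load('d1'); go(.626,-.1845,.057)
pa=np.array([402,338])/8+[200,160]; pb=np.array([208,308])/7+[220,100]
f=lambda p: np.r_[proj(a,p)-pa,proj(b,p)-pb]
r=least_squares(f,[.68,-.18,.1]); print(r.x,r.fun)
# sens
for z in (.08,.106,.12,.135): print(z,(proj(a,(.68,-.184,z))-[200,160])*8,(proj(b,(.68,-.184,z))-[220,100])*7)
s=load('scene0'); print(proj(s,(.277,-.616,.199)))
crop('scene0',0,70,100,160,7,'c8')
E
```

```text
t 3.68 pos [ 0.6273 -0.184   0.1102] rpy [-1.799e+02 -3.000e-02 -8.992e+01] F [0.8 0.2 1.2] open 87.0
shift units [0.005 0.014 0.532] turn 0.0004
[ 0.67839364 -0.18181495  0.13215187] [-0.31555187 -0.1311027  -0.4106949   0.1509103 ]
0.08 [395.53837338 458.33645198] [205.12689628 394.39227221]
0.106 [395.76622758 401.3689681 ] [204.8825761  350.58384465]
0.12 [395.89157815 370.02916051] [204.74877494 326.59229916]
0.135 [396.02801057 335.91870142] [204.60363218 300.56712069]
[ 28.37621939 148.21588843]
```

View pics/c8.png

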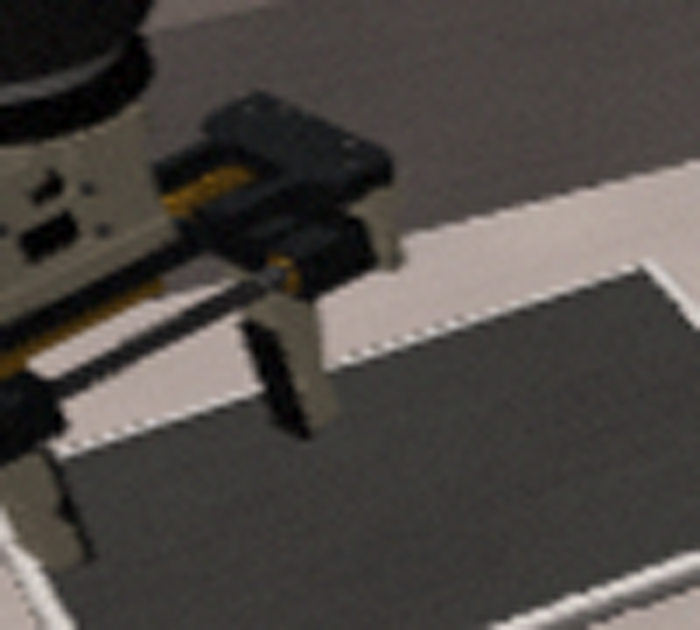

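Medium, the crate and the lid all agree across views, but the visible fingertips sit about 22 mm above the reported TCP in both views. I'll test which is real: put the TCP 15 mm below medium's rim and close partway. If the fingers stop at 54 mm, the tip is at the TCP.

```bash
python3 -m creep '[[0.005,0.012,0.2,0,87],[0.005,0.012,0.35,0,87],[0.005,0.012,0.48,0,87],[0.005,0.012,0.48,0,87],[0.005,0.012,0.48,0,50],[0.005,0.012,0.48,0,50],[0.005,0.012,0.48,0,50],[0.005,0.012,0.48,0,50]]'
python3 - <<'E'
from h import *
s=snap('side','d2'); snap('scene','s3'); go(.626,-.1845,.057)
crop('s3',200,160,290,230,8,'c6'); crop('d2',220,100,330,190,7,'c7')
E
```

```text
clock: 4.35
tool_pos: [0.6263, -0.1838, 0.0622]
orientation: [-179.9, -0.0, -89.9]
force: [0.2, -0.4, -0.0]
opening: 0.0661
t 4.45 pos [ 0.6259 -0.1837  0.0617] rpy [-179.93   -0.    -89.89] F [ 0.4 -0.6  0.4] open 57.8
shift units [ 0.008 -0.001  0.047] turn 0.0006
```

View pics/c6.png

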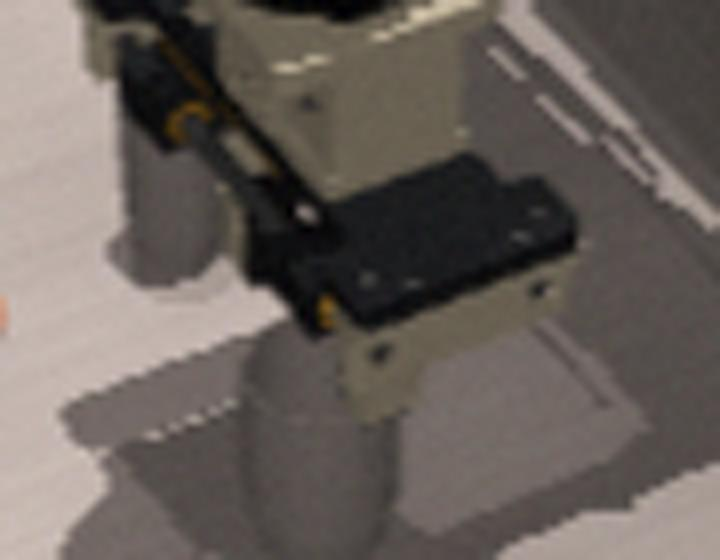

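View pics/c7.png

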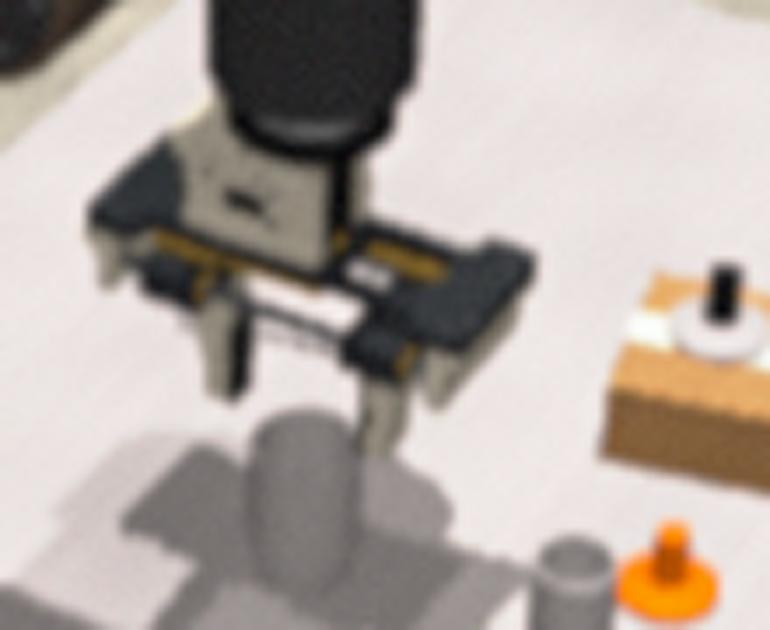

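```bash
python3 -m creep '[[0,0,0,0,46],[0,0,0,0,46],[0,0,0,0,46],[0,0,0,0,46],[0,0,0,0,46],[0,0,0,0,46],[0,0,0,0,46],[0,0,0,0,46]]'
python3 - <<'E'
from h import *
s=snap('side','d3'); snap('scene','s4'); go(.626,-.1845,.057)
crop('s4',200,160,290,230,8,'c6'); crop('d3',220,100,330,190,7,'c7')
E
```

```text
clock: 5.12
tool_pos: [0.6255, -0.1837, 0.0608]
orientation: [180.0, 0.0, -89.9]
force: [-0.5, -0.1, -0.3]
opening: 0.0459
t 5.22 pos [ 0.6255 -0.1837  0.0608] rpy [180.    0.  -89.9] F [-0.   0.1 -0.7] open 46.2
shift units [ 0.008 -0.005  0.038] turn 0.0006
```

View pics/c6.png

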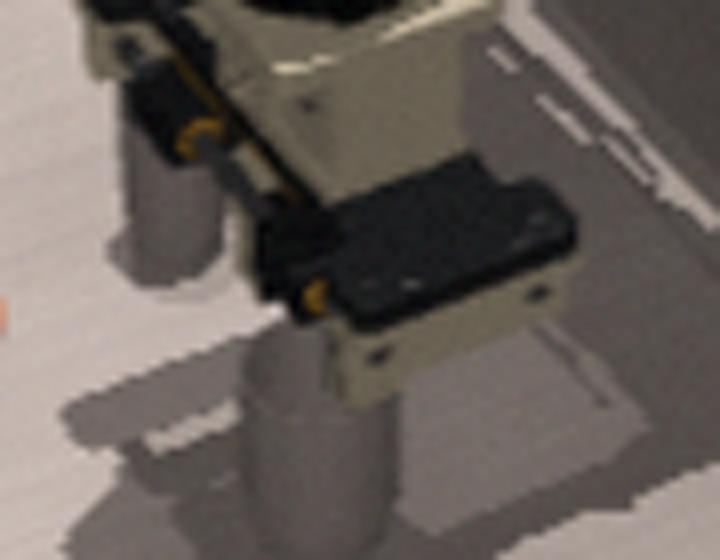

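View pics/c7.png

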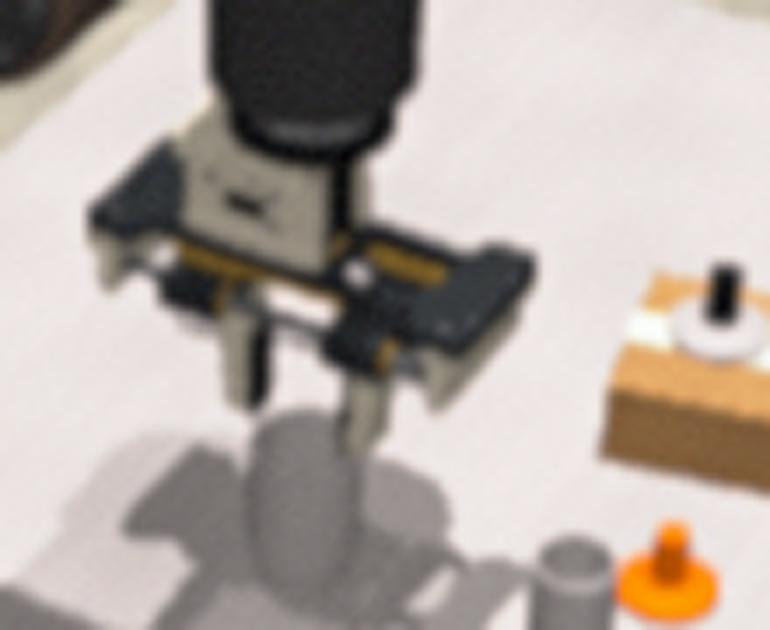

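The fingers closed to 46 mm above the rim, so the real fingertips are about 22 mm above the reported TCP. I'll work with tip = reported z + 0.022.

```bash
python3 -m creep '[[0,0,0,0,80],[0,0,0,0,87],[0,0,0,0,87],[0,0,0,0,87],[0.008,-0.005,0,0,87],[0.008,-0.005,0,0,87],[0.008,-0.005,0,0,87],[0.008,-0.005,0,0,87]]'
python3 -m creep '[[0,0,0.06,0,87],[0,0,0.12,0,87],[0,0,0.18,0,87],[0,0,0.25,0,87],[0,0,0.25,0,70],[0,0,0.25,0,46],[0,0,0.25,0,46],[0,0,0.25,0,46]]'
python3 -m creep '[[0,0,0,0,46],[0,0,0,0,46],[0,0,0,0,46],[0,0,0,0,46],[0,0,0,0,46],[0,0,0,0,46],[0,0,0,0,46],[0,0,0,0,46]]'
python3 - <<'E'
from h import *
go(.626,-.1845,.26);s=snap('side','d4'); snap('scene','s5'); 
crop('s5',200,160,290,230,8,'c6'); crop('d4',220,100,330,190,7,'c7')
E
```

```text
clock: 5.88
tool_pos: [0.626, -0.1846, 0.0608]
orientation: [180.0, -0.0, -89.9]
force: [0.3, 0.5, 0.9]
opening: 0.0863
clock: 6.55
tool_pos: [0.6263, -0.1845, 0.0361]
orientation: [-180.0, -0.0, -89.9]
force: [0.7, 0.2, -0.5]
opening: 0.0658
clock: 7.22
tool_pos: [0.6263, -0.1846, 0.0362]
orientation: [-180.0, -0.0, -89.9]
force: [0.6, 0.7, 3.4]
opening: 0.0526
t 7.22 pos [ 0.6263 -0.1846  0.0362] rpy [-1.7996e+02 -1.0000e-02 -8.9890e+01] F [0.6 0.7 3.4] open 52.6
shift units [-0.000e+00  1.000e-03 -2.238e+00] turn 0.0006
```

View pics/c6.png

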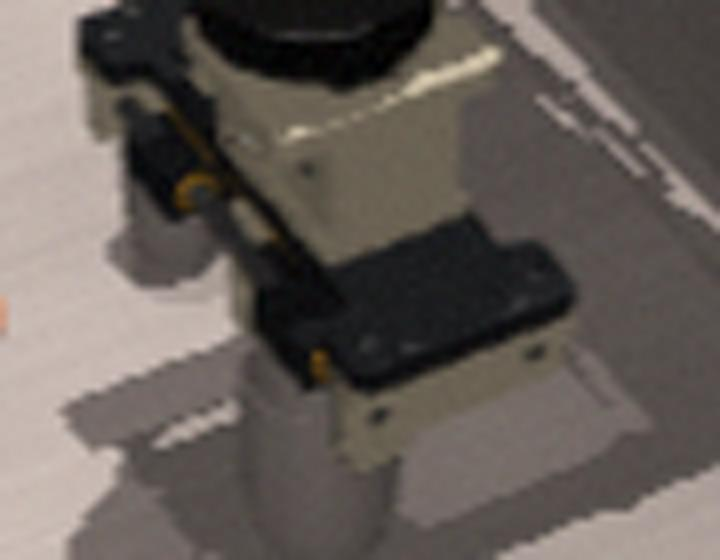

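View pics/c7.png

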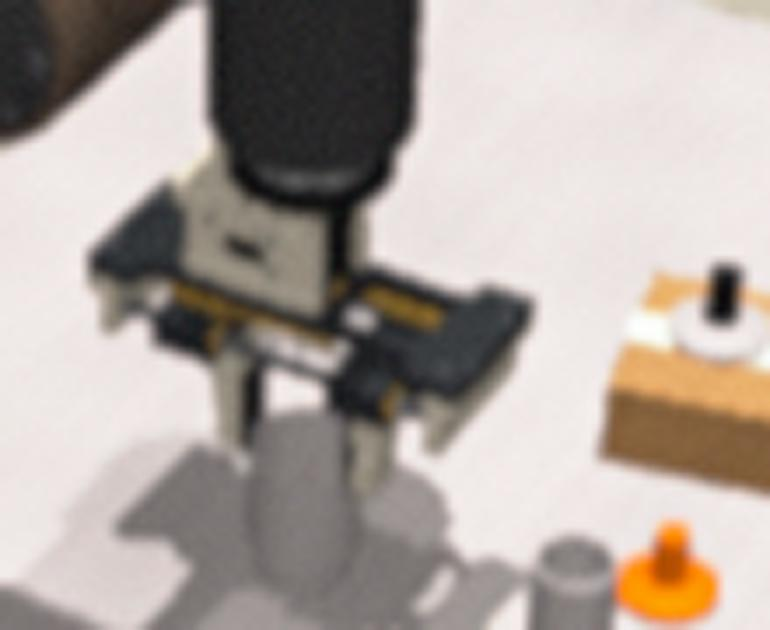

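```bash
python3 -m creep '[[0,0,-0.05,0,46],[0,0,-0.2,0,46],[0,0,-0.4,0,46],[0,0,-0.6,0,46],[0,0,-0.8,0,46],[0,0,-1,0,46],[0,0,-1,0,46],[0,0,-1,0,46]]'
python3 - <<'E'
from h import *
go(.511,.251,.25);s=snap('side','d5'); snap('scene','s6'); 
crop('s6',180,130,300,230,6,'c6'); crop('d5',220,80,330,190,6,'c7')
E
```

```text
clock: 7.98
tool_pos: [0.6262, -0.1844, 0.1369]
orientation: [-179.9, 0.0, -89.9]
force: [-0.1, -0.1, -2.5]
opening: 0.0527
t 7.98 pos [ 0.6262 -0.1844  0.1369] rpy [-1.7991e+02  2.0000e-02 -8.9910e+01] F [-0.1 -0.1 -2.5] open 52.7
shift units [-4.356  1.143 -1.132] turn 0.0005
```

View pics/c6.png

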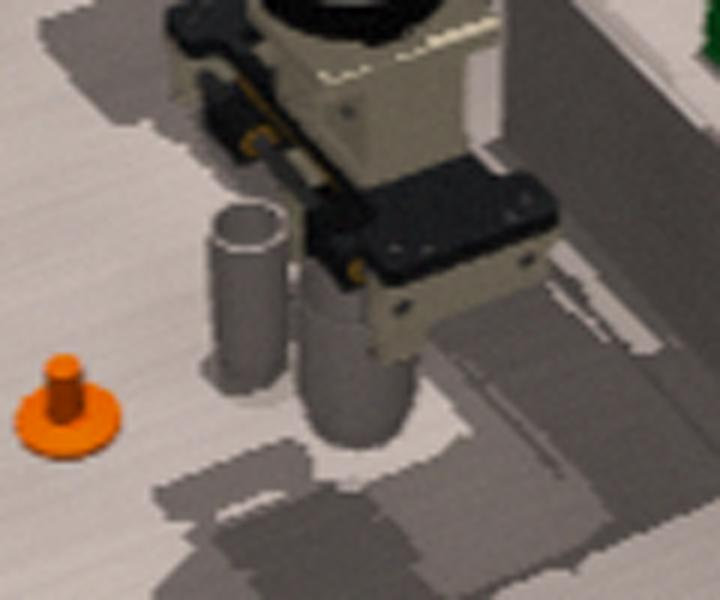

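View pics/c7.png

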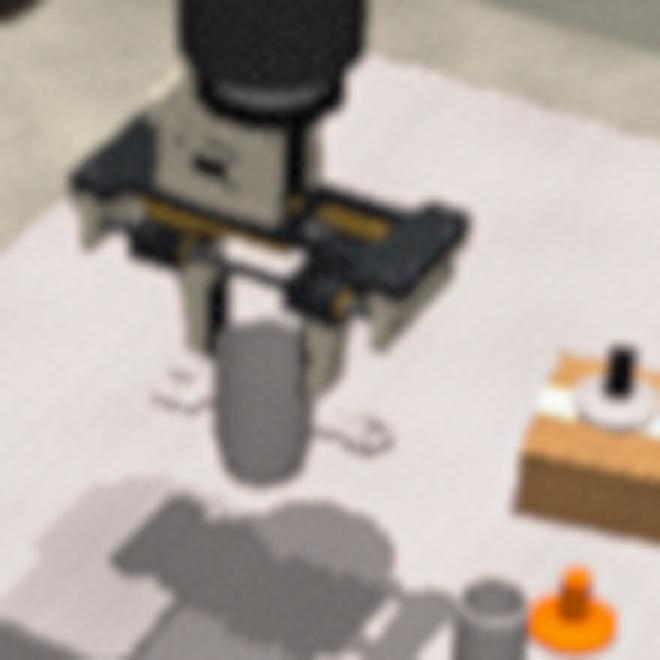

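Medium is held upright, clear of the table. I'll raise it more and carry it over.

```bash
python3 -m creep '[[0,0,-0.3,0,46],[0,0,-0.6,0,46],[-0.1,0.05,-0.9,0,46],[-0.3,0.1,-1.1,0,46],[-0.5,0.2,-1.1,0,46],[-0.7,0.25,-1.1,0,46],[-0.7,0.3,-1.1,0,46],[-0.7,0.3,-1.1,0,46]]' ; python3 -m creep '[[0,0,-0.3,0,46],[0,0,-0.6,0,46],[-0.1,0.05,-0.9,0,46],[-0.3,0.1,-1,0,46],[-0.5,0.2,-1,0,46],[-0.7,0.25,-1,0,46],[-0.7,0.3,-1,0,46],[-0.7,0.3,-1,0,46]]'
python3 -c "from h import *; go(.511,.251,.25)"
```

```text
clock: 8.75
tool_pos: [0.5946, -0.1137, 0.2349]
orientation: [179.9, 0.0, -89.8]
force: [-0.1, -1.5, -1.5]
opening: 0.0525
t 8.75 pos [ 0.5946 -0.1137  0.2349] rpy [ 1.7988e+02  1.0000e-02 -8.9810e+01] F [-0.1 -1.5 -1.5] open 52.5
shift units [-3.65   0.824 -0.149] turn 0.0011out of range; nothing moved
```

```bash
python3 -m creep '[[-0.25,0.05,-0.1,0,46],[-0.5,0.1,-0.15,0,46],[-0.75,0.15,-0.15,0,46],[-1,0.22,-0.15,0,46],[-1,0.22,-0.15,0,46],[-1,0.22,-0.15,0,46],[-1,0.22,-0.15,0,46],[-1,0.22,-0.15,0,46]]'
python3 -m creep '[[-0.25,0.05,0,0,46],[-0.5,0.1,0,0,46],[-0.75,0.15,0,0,46],[-1,0.22,0,0,46],[-1,0.22,0,0,46],[-1,0.22,0,0,46],[-1,0.22,0,0,46],[-1,0.22,0,0,46]]'
python3 -m creep '[[-0.25,0.05,0,0,46],[-0.5,0.1,0,0,46],[-0.75,0.15,0,0,46],[-1,0.22,0,0,46],[-1,0.22,0,0,46],[-1,0.22,0,0,46],[-1,0.22,0,0,46],[-1,0.22,0,0,46]]'
python3 -c "from h import *; go(.511,.251,.25)"
```

```text
clock: 9.42
tool_pos: [0.5738, -0.0155, 0.2502]
orientation: [179.9, -0.0, -89.9]
force: [-0.2, -0.7, -1.4]
opening: 0.0525
clock: 10.08
tool_pos: [0.5517, 0.0844, 0.2507]
orientation: [180.0, -0.0, -90.0]
force: [-0.9, 0.1, -0.7]
opening: 0.0529
clock: 10.75
tool_pos: [0.5296, 0.1843, 0.2508]
orientation: [180.0, -0.0, -90.0]
force: [-0.1, 1.0, -1.0]
opening: 0.0531
t 10.75 pos [0.5296 0.1843 0.2508] rpy [ 1.800e+02 -1.000e-02 -8.997e+01] F [-0.1  1.  -1. ] open 53.1
shift units [-0.668  0.186  0.008] turn 0.0002
```

```bash
python3 - <<'E'
from h import *
snap('wrist','w2'); snap('scene','s7'); snap('side','d6')
crop('s7',250,60,400,180,5,'c6'); crop('d6',150,130,310,310,4,'c7')
E
```

```text
(no output)
```

View pics/w2.png

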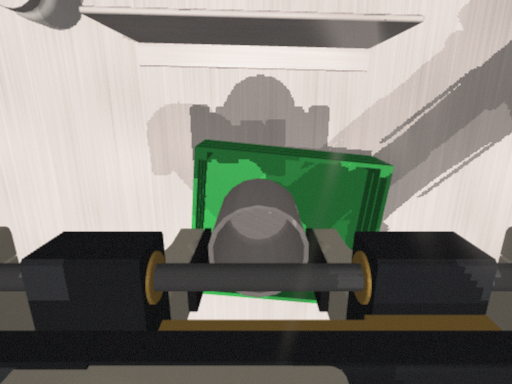

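View pics/c6.png

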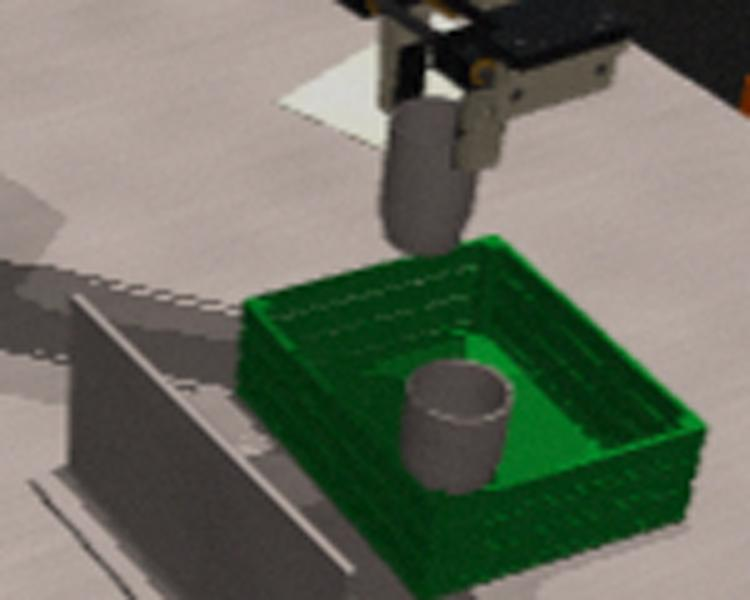

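View pics/c7.png

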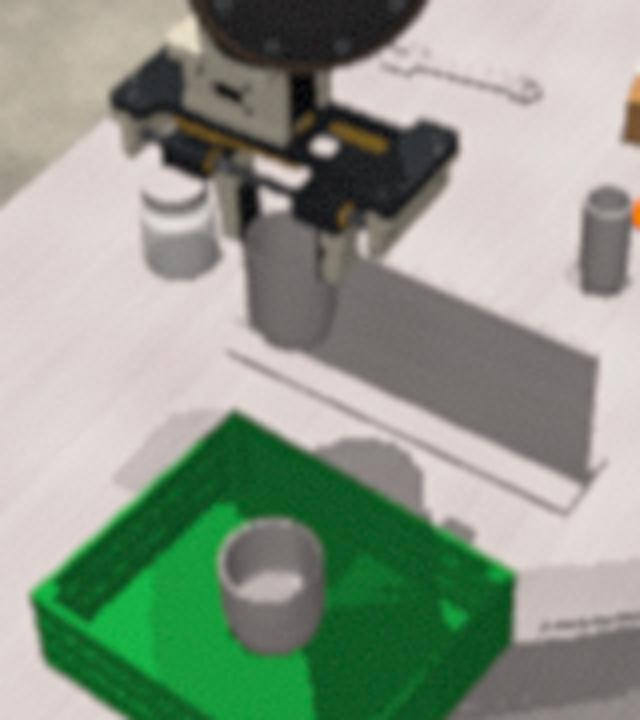

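```bash
python3 -m creep '[[-0.25,0.06,0,0,46],[-0.5,0.12,0,0,46],[-0.668,0.186,0,0,46],[-0.668,0.186,0.2,0,46],[-0.668,0.186,0.4,0,46],[-0.668,0.186,0.6,0,46],[-0.668,0.186,0.8,0,46],[-0.668,0.186,0.8,0,46]]'
python3 - <<'E'
from h import *
go(.511,.251,.0535); s=snap('scene','s8'); d=snap('side','d7')
crop('s8',290,60,390,160,7,'c6'); crop('d7',160,180,280,300,6,'c7')
p=ctrl.get_obs()['tool_pos']; 
for dz in (.041,-.036):
  q=p+[0,0,dz]; print(((proj(s,q)-[290,60])*7).round(),((proj(d,q)-[160,180])*6).round())
for z in (.069,): print(((proj(s,(.511,.251,z))-[290,60])*7).round(),((proj(d,(.511,.251,z))-[160,180])*6).round())
E
```

```text
clock: 11.57
tool_pos: [0.5086, 0.2503, 0.1669]
orientation: [179.7, -0.2, -90.0]
force: [-0.5, -1.4, -2.3]
opening: 0.0526
t 11.57 pos [0.5086 0.2503 0.1669] rpy [179.69  -0.2  -89.97] F [-0.5 -1.4 -2.3] open 52.6
shift units [-0.011 -0.03   1.134] turn 0.0002
[404. 272.] [326. 312.]
[380. 422.] [336. 438.]
[361. 543.] [344. 536.]
```

View pics/c6.png

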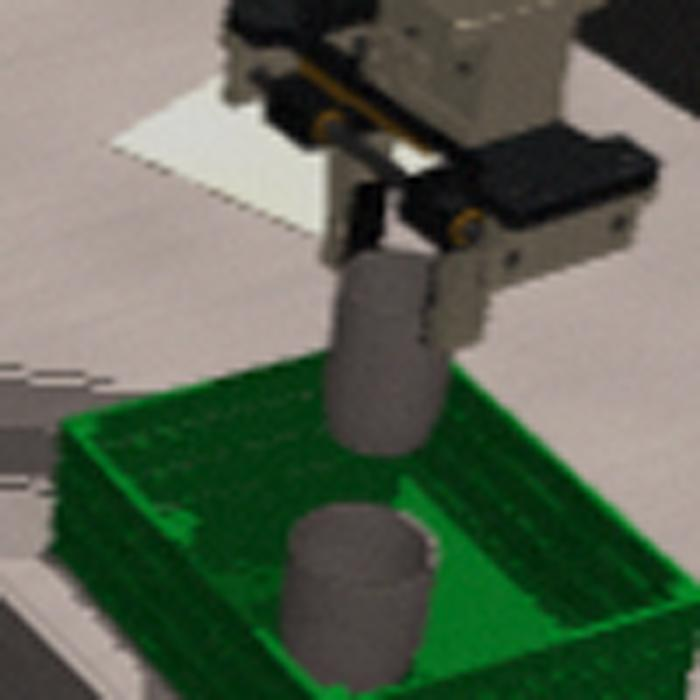

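View pics/c7.png

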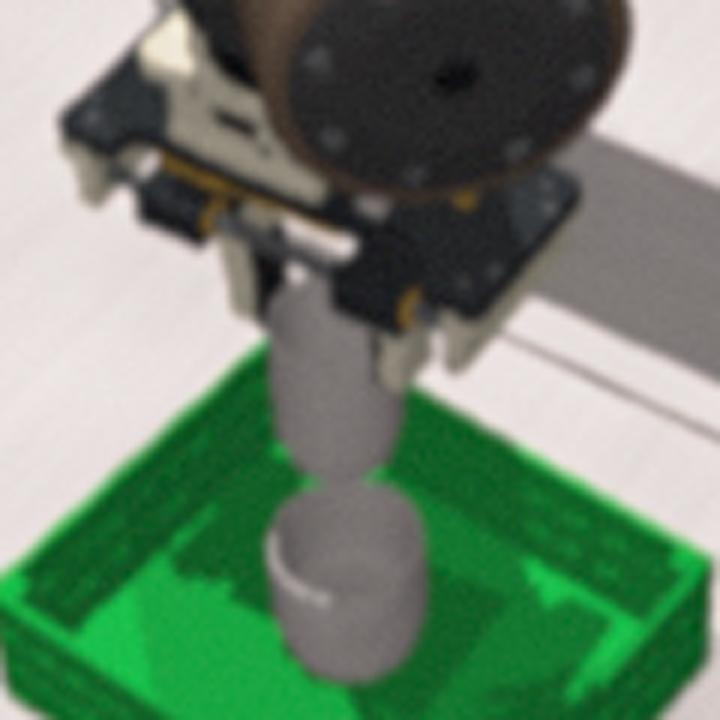

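```bash
python3 -m creep '[[0,0,0,0,46],[0,0,0.1,0,46],[0,0,0.2,0,46],[0,0,0.3,0,46],[0,0,0.4,0,46],[0,0,0.45,0,46],[0,0,0.45,0,46],[0,0,0.45,0,46]]'
python3 - <<'E'
from h import *
go(.511,.251,.0535); s=snap('scene','s9'); d=snap('side','d8')
crop('s9',290,60,390,160,7,'c6'); crop('d8',160,180,280,300,6,'c7')
E
```

```text
clock: 12.33
tool_pos: [0.5105, 0.2519, 0.1254]
orientation: [180.0, -0.0, -89.9]
force: [0.3, 0.3, -0.5]
opening: 0.0525
t 12.33 pos [0.5105 0.2519 0.1254] rpy [ 1.7996e+02 -5.0000e-02 -8.9880e+01] F [ 0.3  0.3 -0.5] open 52.5
shift units [ 0.009 -0.005  0.719] turn 0.0006
```

View pics/c6.png

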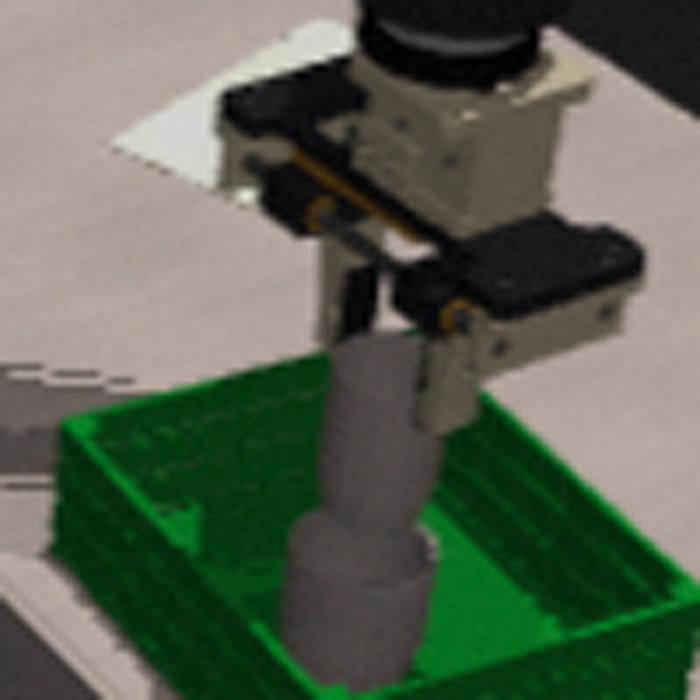

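View pics/c7.png

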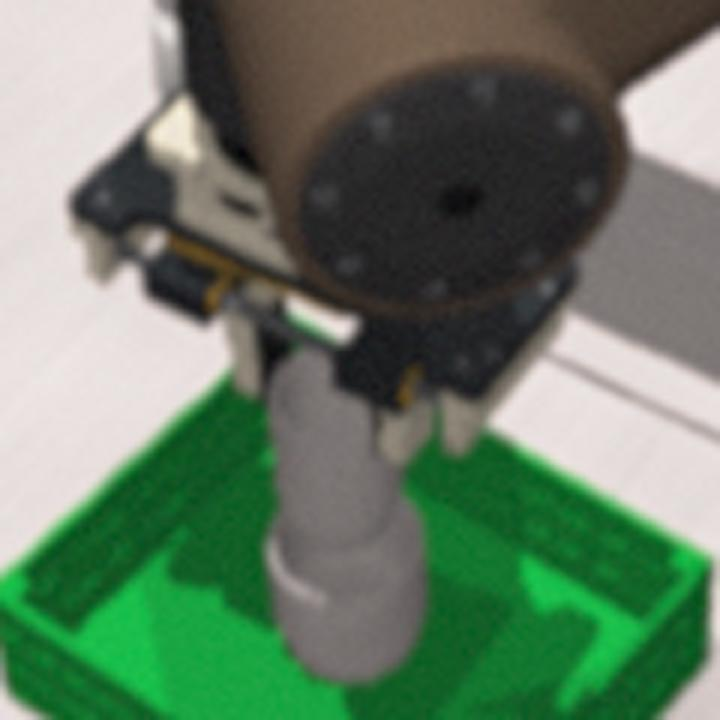

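```bash
python3 -m creep '[[0,0,0.08,0,46],[0,0,0.16,0,46],[0,0,0.24,0,46],[0,0,0.32,0,46],[0,0,0.4,0,46],[0,0,0.4,0,46],[0,0,0.4,0,46],[0,0,0.4,0,46]]'
python3 - <<'E'
from h import *
go(.511,.251,.0535); s=snap('scene','s10'); d=snap('side','d9')
crop('s10',290,60,390,160,7,'c6'); crop('d9',160,180,280,300,6,'c7')
p=ctrl.get_obs()['tool_pos']; 
for q in (p+[0,0,.041],p+[0,0,.021],p+[0,0,0],np.array([.511,.251,.069])):
   print(q,((proj(s,q)-[290,60])*7).round(),((proj(d,q)-[160,180])*6).round())
E
```

```text
clock: 13.1
tool_pos: [0.5108, 0.2522, 0.0859]
orientation: [-180.0, -0.0, -89.9]
force: [-0.0, 0.6, -1.2]
opening: 0.0527
t 13.1 pos [0.5108 0.2522 0.0859] rpy [-1.7999e+02 -1.0000e-02 -8.9890e+01] F [-0.   0.6 -1.2] open 52.7
shift units [ 0.012 -0.002  0.324] turn 0.0006
[0.5108997  0.25231972 0.12727478] [380. 436.] [336. 451.]
[0.5108997  0.25231972 0.10727478] [374. 473.] [338. 481.]
[0.5108997  0.25231972 0.08627478] [368. 511.] [340. 513.]
[0.511 0.251 0.069] [361. 543.] [344. 536.]
```

View pics/c6.png

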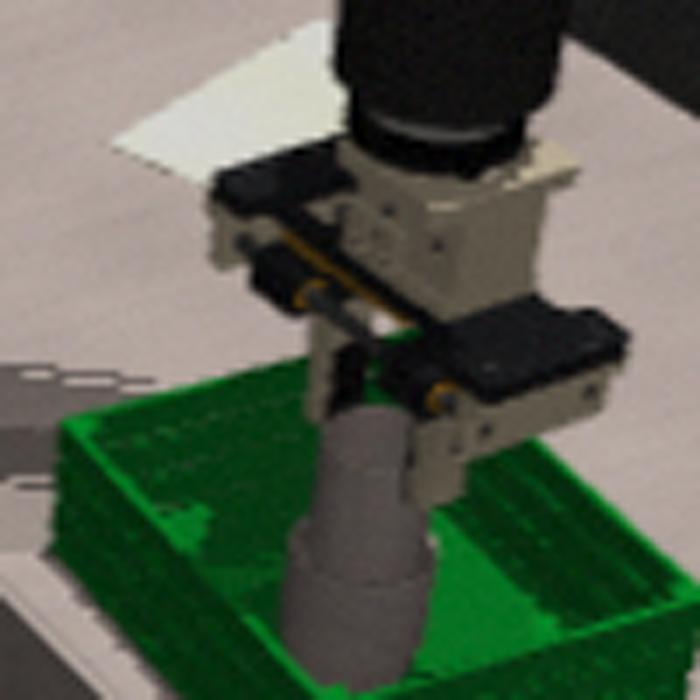

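View pics/c7.png

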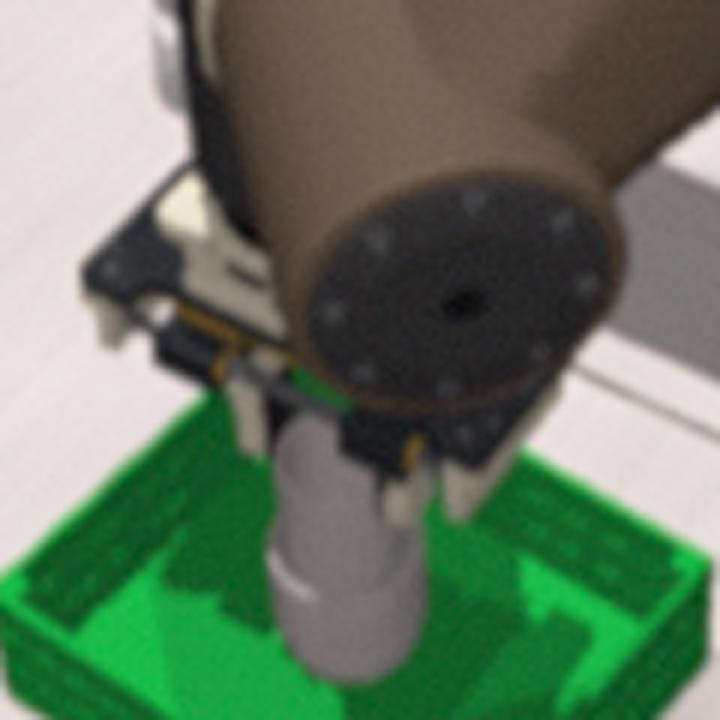

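```bash
python3 -m creep '[[0.012,0.007,0.04,0,46],[0.025,0.015,0.08,0,46],[0.025,0.015,0.12,0,46],[0.025,0.015,0.16,0,46],[0.025,0.015,0.2,0,46],[0.025,0.015,0.24,0,46],[0.025,0.015,0.24,0,46],[0.025,0.015,0.24,0,46]]'
python3 - <<'E'
from h import *
go(.511,.251,.0535); s=snap('scene','s11'); d=snap('side','d10')
crop('s11',290,60,390,160,7,'c6'); crop('d10',160,180,280,300,6,'c7')
E
```

```text
clock: 13.87
tool_pos: [0.509, 0.2495, 0.0615]
orientation: [180.0, -0.0, -89.9]
force: [-0.1, -0.2, -1.1]
opening: 0.0526
t 13.87 pos [0.509  0.2495 0.0615] rpy [ 1.7997e+02 -3.0000e-02 -8.9900e+01] F [-0.1 -0.2 -1.1] open 52.6
shift units [-0.015 -0.02   0.08 ] turn 0.0006
```

View pics/c6.png

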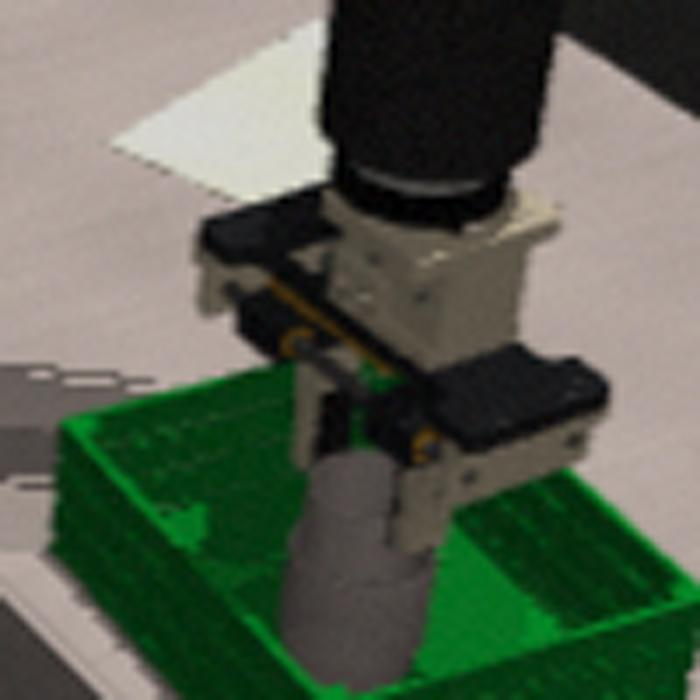

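View pics/c7.png

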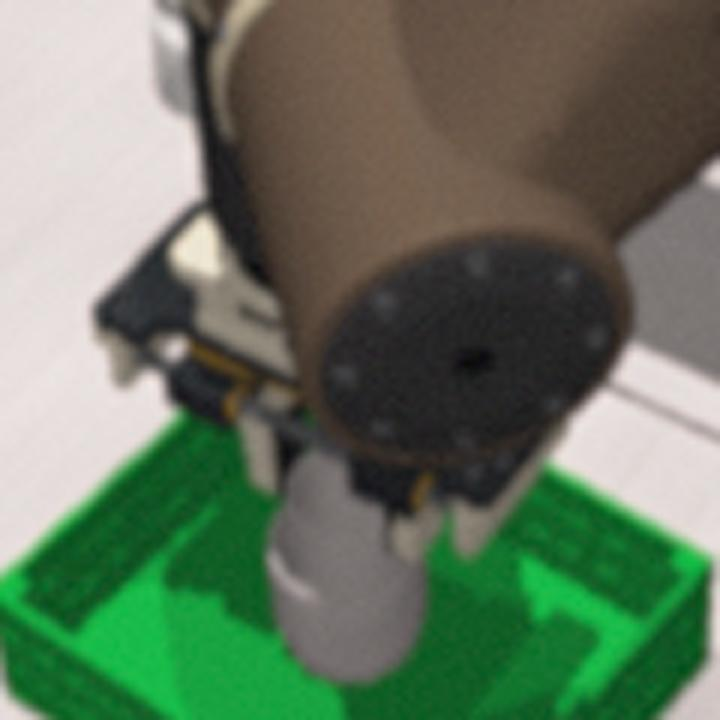

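```bash
python3 -m creep '[[0,0,0.015,0,46],[0,0,0.03,0,46],[0,0,0.045,0,46],[0,0,0.06,0,46],[0,0,0.07,0,46],[0,0,0.07,0,46],[0,0,0.07,0,46],[0,0,0.07,0,46]]'; python3 -c "from h import *; go(.511,.251,.0535)"
```

```text
clock: 14.63
tool_pos: [0.5091, 0.2496, 0.0549]
orientation: [-180.0, 0.0, -89.9]
force: [-0.3, 0.5, -0.8]
opening: 0.0523
t 14.63 pos [0.5091 0.2496 0.0549] rpy [-180.      0.    -89.89] F [-0.3  0.5 -0.8] open 52.3
shift units [-0.014 -0.019  0.014] turn 0.0006
```

```bash
python3 -m creep '[[0,0,0.003,0,46],[0,0,0.006,0,46],[0,0,0.009,0,46],[0,0,0.012,0,46],[0,0,0.015,0,46],[0,0,0.018,0,46],[0,0,0.02,0,46],[0,0,0.02,0,46]]'; python3 -c "from h import *; go(.511,.251,.0535)"
```

```text
clock: 15.3
tool_pos: [0.5091, 0.2496, 0.0531]
orientation: [-180.0, 0.0, -89.9]
force: [-2.1, -0.7, 2.7]
opening: 0.0536
t 15.3 pos [0.5091 0.2496 0.0531] rpy [-179.99    0.    -89.89] F [-2.1 -0.7  2.7] open 53.6
shift units [-0.014 -0.019 -0.004] turn 0.0006
```

Floor contact is at the expected height (0.053). Releasing.

```bash
python3 -m creep '[[0,0,0.004,0,46],[0,0,0.004,0,54],[0,0,0.004,0,58],[0,0,0.004,0,62],[0,0,0.004,0,70],[0,0,0.004,0,80],[0,0,0.004,0,87],[0,0,0.004,0,87]]'; python3 -m creep '[[0,0,0,0,87],[0,0,-0.2,0,87],[0,0,-0.4,0,87],[0,0,-0.6,0,87],[0,0,-0.8,0,87],[0,0,-1,0,87],[0,0,-1,0,87],[0,0,-1,0,87]]'
python3 - <<'E'
from h import *
go(.4745,-.159,.25); s=snap('scene','s12'); d=snap('side','d11')
crop('s12',290,60,390,160,7,'c6'); crop('d11',160,180,280,300,6,'c7')
E
```

```text
clock: 15.97
tool_pos: [0.5091, 0.2496, 0.0524]
orientation: [180.0, -0.0, -89.9]
force: [0.1, 0.4, 0.3]
opening: 0.083
clock: 16.63
tool_pos: [0.5096, 0.2501, 0.1537]
orientation: [-179.9, 0.1, -89.9]
force: [-0.2, -0.3, 0.3]
opening: 0.0872
t 16.63 pos [0.5096 0.2501 0.1537] rpy [-1.7989e+02  1.1000e-01 -8.9900e+01] F [-0.2 -0.3  0.3] open 87.2
shift units [ 4.089  0.357 -0.972] turn 0.0006
```

View pics/c6.png

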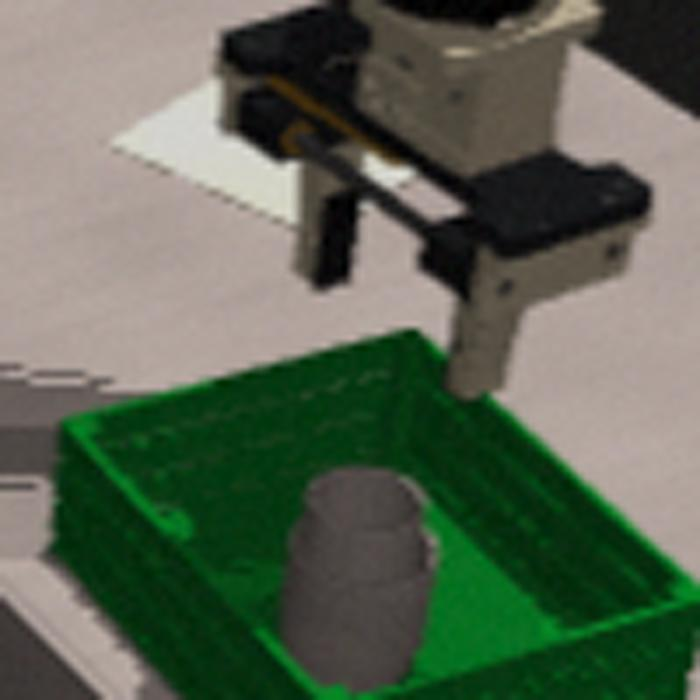

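View pics/c7.png

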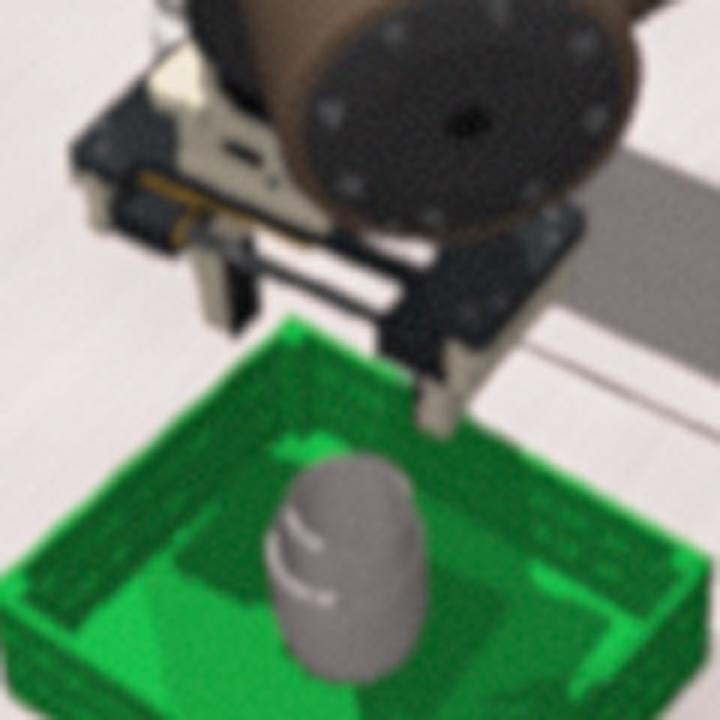

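```bash
python3 -m creep '[[0.1,0,-0.2,0,87],[0.3,0.02,-0.4,0,87],[0.5,0.04,-0.6,0,87],[0.75,0.06,-0.6,0,87],[1,0.08,-0.6,0,87],[1,0.08,-0.6,0,87],[1,0.08,-0.6,0,87],[1,0.08,-0.6,0,87]]'
python3 -m creep '[[0.25,0.02,0,0,87],[0.5,0.05,0,0,87],[0.75,0.07,0,0,87],[1,0.09,0,0,87],[1,0.09,0,0,87],[1,0.09,0,0,87],[1,0.09,0,0,87],[1,0.09,0,0,87]]'
python3 -m creep '[[0.25,0.02,0,0,87],[0.5,0.05,0,0,87],[0.75,0.07,0,0,87],[1,0.09,0,0,87],[1,0.09,0,0,87],[1,0.09,0,0,87],[1,0.09,0,0,87],[1,0.09,0,0,87]]'
python3 - <<'E'
from h import *
go(.4745,-.159,.25); s=snap('scene','s13'); d=snap('side','d12')
crop('s13',310,100,370,160,10,'c6'); crop('d12',180,230,250,300,8,'c7')
E
```

```text
clock: 17.4
tool_pos: [0.5011, 0.1494, 0.2117]
orientation: [179.9, -0.0, -89.9]
force: [-0.3, 0.1, 0.3]
opening: 0.0869
clock: 18.07
tool_pos: [0.4927, 0.0505, 0.2121]
orientation: [180.0, -0.0, -89.8]
force: [-0.6, 0.1, -0.2]
opening: 0.087
clock: 18.73
tool_pos: [0.4839, -0.0495, 0.2124]
orientation: [180.0, 0.0, -89.8]
force: [0.0, 0.4, 0.1]
opening: 0.087
t 18.73 pos [ 0.4839 -0.0495  0.2124] rpy [179.99   0.   -89.83] F [0.  0.4 0.1] open 87.0
shift units [ 1.094  0.097 -0.376] turn 0.0009
```

View pics/c6.png

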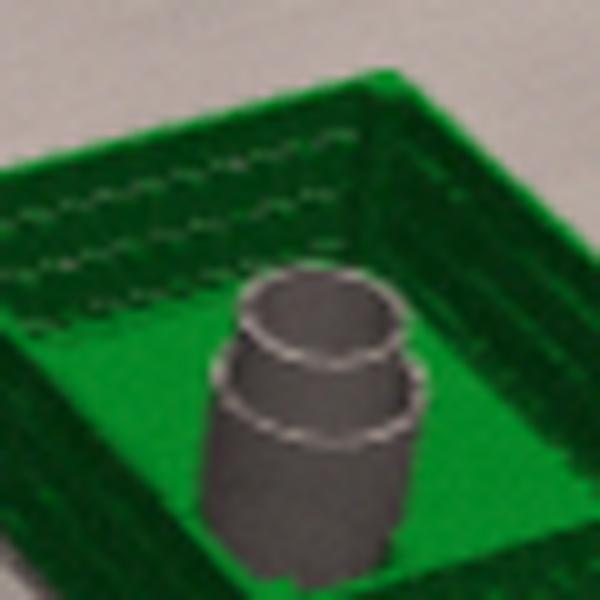

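View pics/c7.png

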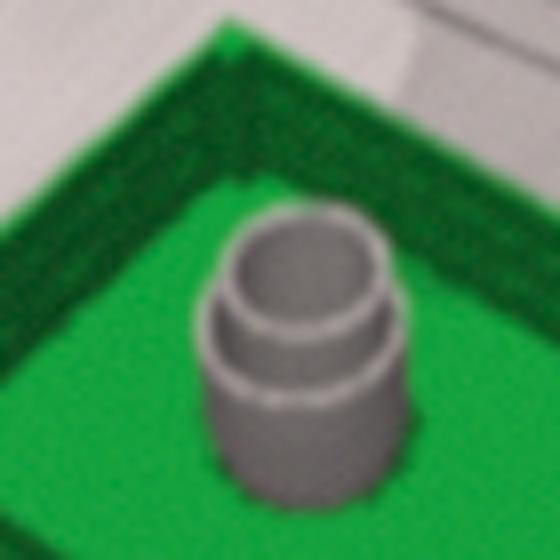

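```bash
python3 - <<'E'
from h import *
a=load('s13');b=load('d12')
f=lambda u,v:((u+.5)/10-.5+310,(v+.5)/10-.5+100)
g=lambda u,v:((u+.5)/8-.5+180,(v+.5)/8-.5+230)
print(atz(a,*f(324,313),.094),atz(b,*g(307,271),.094))
print(atz(a,*f(320,391),.069),atz(b,*g(302,334),.069))
E
python3 -m creep '[[0.25,0.02,0,0,87],[0.5,0.05,0,0,87],[0.75,0.07,0,0,87],[1,0.09,0,0,87],[1,0.097,0,0,87],[1,0.097,0,0,87],[1,0.097,0.1,0,87],[1,0.097,0.1,0,87]]'
python3 - <<'E'
from h import *
go(.4745,-.159,.048); s=snap('scene','s14'); d=snap('side','d13')
crop('s14',190,150,250,210,10,'c6'); crop('d13',270,160,330,220,10,'c7')
E
```

```text
[0.50865321 0.25054451 0.094     ] [0.50812834 0.25025427 0.094     ]
[0.51550483 0.24766616 0.069     ] [0.50734762 0.25638215 0.069     ]
clock: 19.5
tool_pos: [0.4734, -0.1495, 0.2006]
orientation: [179.9, 0.0, -89.9]
force: [-0.7, 0.5, -0.4]
opening: 0.0872
t 19.5 pos [ 0.4734 -0.1495  0.2006] rpy [ 1.7989e+02  4.0000e-02 -8.9860e+01] F [-0.7  0.5 -0.4] open 87.2
shift units [ 0.097 -0.014  1.526] turn 0.0008
```

View pics/c7.png

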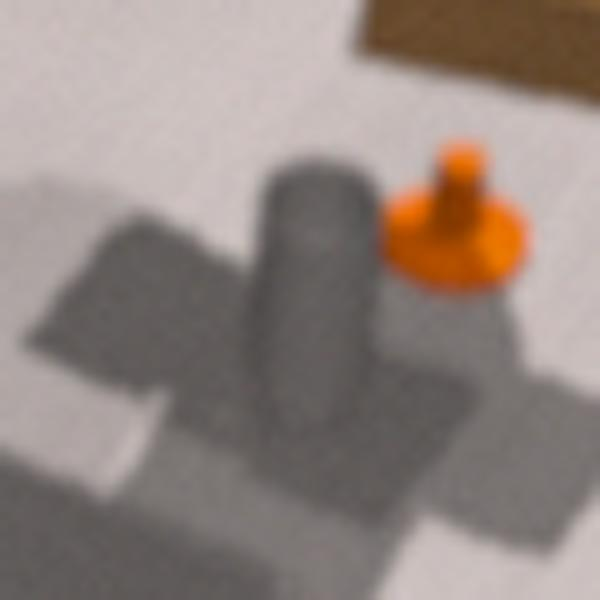

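View pics/c6.png

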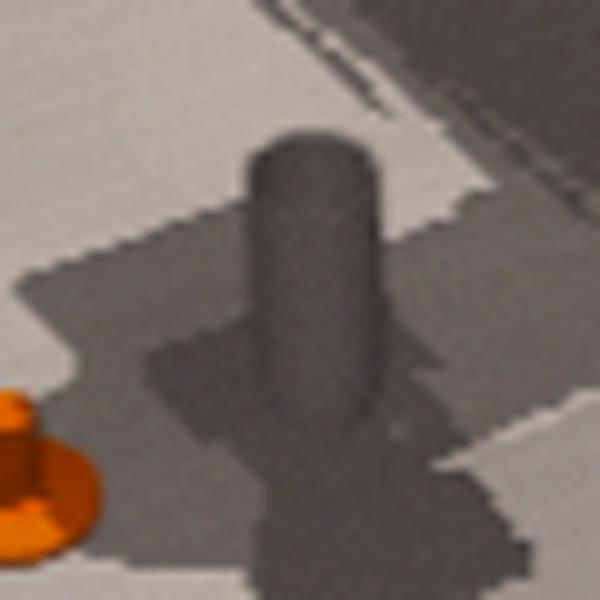

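```bash
python3 -m creep '[[0.05,-0.005,0,0,87],[0.095,-0.01,0.1,0,87],[0.095,-0.01,0.3,0,87],[0.095,-0.01,0.5,0,87],[0.095,-0.01,0.7,0,87],[0.095,-0.01,0.85,0,87],[0.095,-0.01,0.85,0,87],[0.095,-0.01,0.85,0,87]]'
python3 -c "from h import *; go(.4745,-.159,.048)"
```

```text
clock: 20.27
tool_pos: [0.4746, -0.1602, 0.1167]
orientation: [179.9, -0.0, -89.9]
force: [0.5, -0.4, 0.5]
opening: 0.0874
t 20.27 pos [ 0.4746 -0.1602  0.1167] rpy [ 1.7988e+02 -2.0000e-02 -8.9890e+01] F [ 0.5 -0.4  0.5] open 87.4
shift units [-0.013 -0.     0.687] turn 0.0006
```

```bash
python3 -m creep '[[-0.01,0,0.15,0,87],[-0.01,0,0.3,0,87],[-0.01,0,0.45,0,87],[-0.01,0,0.6,0,87],[-0.01,0,0.68,0,87],[-0.01,0,0.68,0,87],[-0.01,0,0.68,0,60],[-0.01,0,0.68,0,32]]'
python3 -m creep '[[0,0,0,0,32],[0,0,0,0,32],[0,0,0,0,32],[0,0,0,0,32],[0,0,0,0,32],[0,0,0,0,32],[0,0,0,0,32],[0,0,0,0,32]]'
python3 -m creep '[[0,0,0,0,32],[0,0,0,0,32],[0,0,0,0,32],[0,0,-0.2,0,32],[0,0,-0.4,0,32],[0,0,-0.6,0,32],[0,0,-0.6,0,32],[0,0,-0.6,0,32]]'
python3 - <<'E'
from h import *
go(.5085,.2503,.27); s=snap('scene','s15'); d=snap('side','d14')
crop('s15',170,120,270,220,6,'c6'); crop('d14',250,130,340,220,6,'c7')
E
```

```text
clock: 20.93
tool_pos: [0.4761, -0.1591, 0.0506]
orientation: [-179.9, -0.0, -89.9]
force: [0.4, 0.1, 0.2]
opening: 0.0785
clock: 21.6
tool_pos: [0.475, -0.159, 0.0495]
orientation: [180.0, -0.0, -89.9]
force: [-1.1, -0.1, 2.2]
opening: 0.0391
clock: 22.27
tool_pos: [0.4758, -0.1588, 0.1101]
orientation: [-179.9, 0.0, -89.9]
force: [0.9, 0.5, -2.1]
opening: 0.0392
t 22.27 pos [ 0.4758 -0.1588  0.1101] rpy [-1.7987e+02  2.0000e-02 -8.9900e+01] F [ 0.9  0.5 -2.1] open 39.2
shift units [-4.091 -0.337 -1.596] turn 0.0005
```

View pics/c7.png

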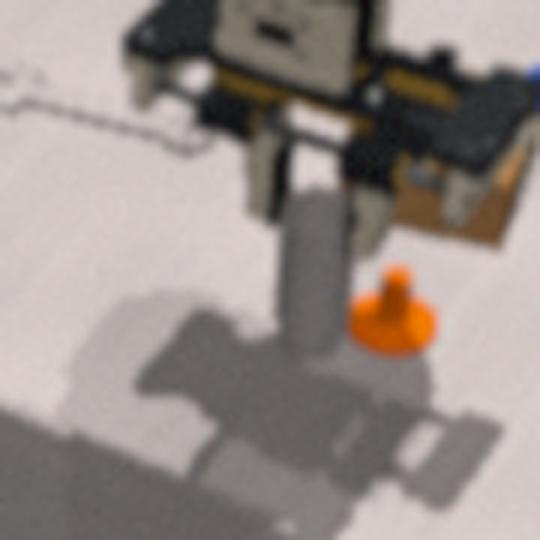

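View pics/c6.png

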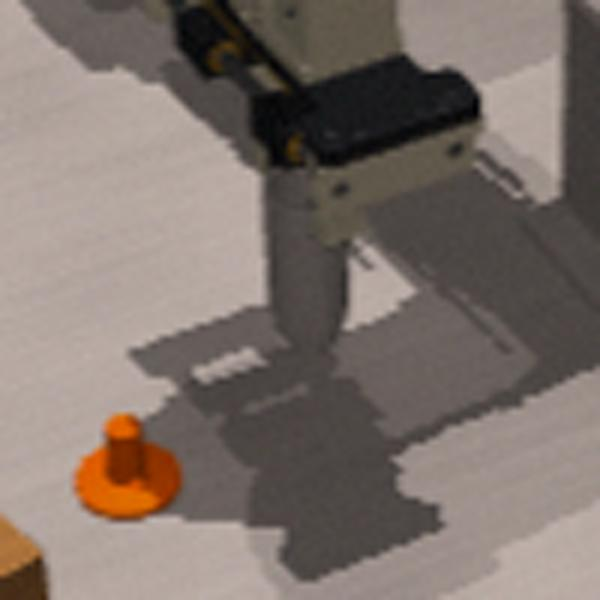

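The narrow beaker is held upright. I'll raise it and carry it over.

```bash
python3 -m creep '[[0,0,-0.2,0,32],[0,0,-0.4,0,32],[0,0,-0.6,0,32],[0,0,-0.8,0,32],[0,0,-1,0,32],[0,0,-1,0,32],[0,0,-1,0,32],[0,0,-1,0,32]]'
python3 -m creep '[[-0.1,0,-0.2,0,32],[-0.3,-0.02,-0.4,0,32],[-0.5,-0.04,-0.55,0,32],[-0.75,-0.06,-0.55,0,32],[-1,-0.08,-0.55,0,32],[-1,-0.08,-0.55,0,32],[-1,-0.08,-0.55,0,32],[-1,-0.08,-0.55,0,32]]'
python3 -m creep '[[-0.25,-0.02,0,0,32],[-0.5,-0.04,0,0,32],[-0.75,-0.06,0,0,32],[-1,-0.08,0,0,32],[-1,-0.08,0,0,32],[-1,-0.08,0,0,32],[-1,-0.08,0,0,32],[-1,-0.08,0,0,32]]'
python3 -m creep '[[-0.25,-0.02,0,0,32],[-0.5,-0.04,0,0,32],[-0.75,-0.06,0,0,32],[-1,-0.08,0,0,32],[-1,-0.08,0,0,32],[-1,-0.08,0,0,32],[-1,-0.08,0,0,32],[-1,-0.08,0,0,32]]'
python3 -c "from h import *; go(.5085,.2503,.17)"
```

```text
clock: 23.03
tool_pos: [0.4743, -0.1588, 0.2079]
orientation: [179.9, 0.0, -89.9]
force: [-0.6, -0.1, -1.9]
opening: 0.0395
clock: 23.7
tool_pos: [0.4824, -0.059, 0.2632]
orientation: [179.9, -0.0, -89.9]
force: [0.2, -0.1, -0.4]
opening: 0.0392
clock: 24.37
tool_pos: [0.4906, 0.04, 0.2641]
orientation: [180.0, -0.0, -90.0]
force: [-0.6, 0.3, -1.3]
opening: 0.0392
clock: 25.03
tool_pos: [0.4985, 0.14, 0.2644]
orientation: [180.0, -0.0, -90.0]
force: [0.1, -0.0, -0.7]
opening: 0.0395
t 25.03 pos [0.4985 0.14   0.2644] rpy [ 1.7999e+02 -1.0000e-02 -8.9960e+01] F [ 0.1 -0.  -0.7] open 39.5
shift units [-1.104 -0.1    0.944] turn 0.0002
```

```bash
python3 -m creep '[[-0.25,-0.02,0,0,32],[-0.5,-0.04,0,0,32],[-0.75,-0.06,0,0,32],[-1,-0.1,0,0,32],[-1,-0.1,0,0,32],[-1,-0.1,0,0,32],[-1,-0.1,0,0,32],[-1,-0.1,0,0,32]]'
python3 -m creep '[[-0.05,0,0.1,0,32],[-0.1,0,0.25,0,32],[-0.105,0,0.4,0,32],[-0.105,0,0.55,0,32],[-0.105,0,0.7,0,32],[-0.105,0,0.8,0,32],[-0.105,0,0.8,0,32],[-0.105,0,0.8,0,32]]'
cat > v.py <<'E'
import sys
from h import *
n=sys.argv[1]
go(.5085,.2503,.0785); s=snap('scene','s'+n); d=snap('side','d'+n)
crop('s'+n,300,70,380,150,8,'c6'); crop('d'+n,170,200,260,290,7,'c7')
p=ctrl.get_obs()['tool_pos']
for dz in (.0405,.02,0,-.0495): q=p+[0,0,dz]; print('axis z%.3f'%q[2],((proj(s,q)-[300,70])*8+3.5).round(),((proj(d,q)-[170,200])*7+3).round())
q=(.5085,.2503,.094); print('med',((proj(s,q)-[300,70])*8+3.5).round(),((proj(d,q)-[170,200])*7+3).round())
E
python3 v.py 16
```

```text
clock: 25.7
tool_pos: [0.5084, 0.2399, 0.2646]
orientation: [-180.0, -0.0, -90.0]
force: [-0.5, -0.2, -1.2]
opening: 0.0393
clock: 26.37
tool_pos: [0.5083, 0.2511, 0.1842]
orientation: [180.0, -0.0, -89.9]
force: [-0.6, -0.6, -0.9]
opening: 0.0392
t 26.37 pos [0.5083 0.2511 0.1842] rpy [ 1.7997e+02 -5.0000e-02 -8.9920e+01] F [-0.6 -0.6 -0.9] open 39.2
shift units [ 0.008 -0.002  1.057] turn 0.0005
axis z0.226 [388. 199.] [315. 202.]
axis z0.205 [381. 247.] [319. 243.]
axis z0.185 [374. 292.] [322. 282.]
axis z0.136 [356. 401.] [329. 374.]
med [338. 490.] [338. 447.]
```

View pics/c7.png

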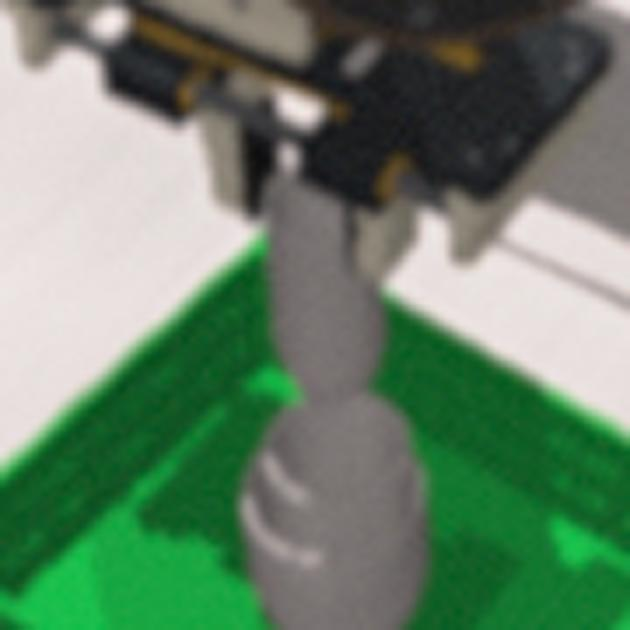

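View pics/c6.png

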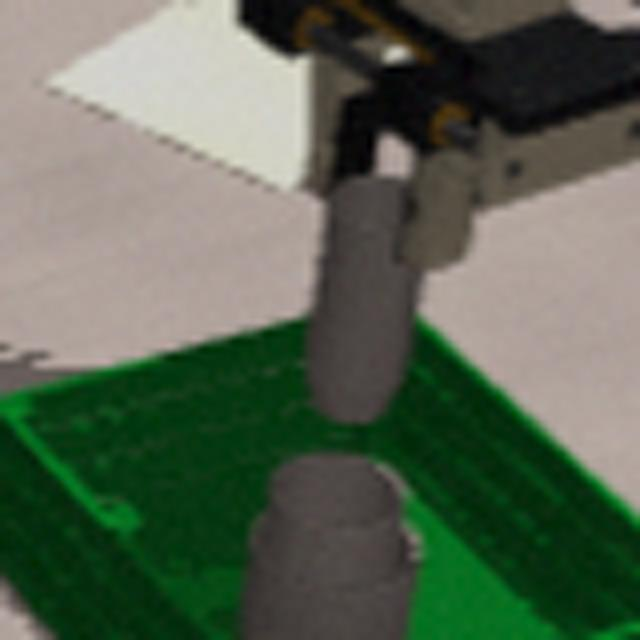

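```bash
python3 -m creep '[[0,0,0.1,0,32],[0,0,0.2,0,32],[0,0,0.3,0,32],[0,0,0.4,0,32],[0,0,0.5,0,32],[0,0,0.55,0,32],[0,0,0.55,0,32],[0,0,0.55,0,32]]'
python3 v.py 17
```

```text
clock: 27.13
tool_pos: [0.5084, 0.2515, 0.1291]
orientation: [180.0, -0.0, -89.9]
force: [0.5, 0.8, -1.7]
opening: 0.0394
t 27.13 pos [0.5084 0.2515 0.1291] rpy [ 1.7998e+02 -4.0000e-02 -8.9890e+01] F [ 0.5  0.8 -1.7] open 39.4
shift units [ 0.011 -0.001  0.506] turn 0.0006
axis z0.170 [368. 325.] [324. 311.]
axis z0.150 [361. 371.] [327. 349.]
axis z0.130 [354. 414.] [330. 386.]
axis z0.080 [338. 517.] [336. 473.]
med [338. 490.] [338. 447.]
```

View pics/c7.png

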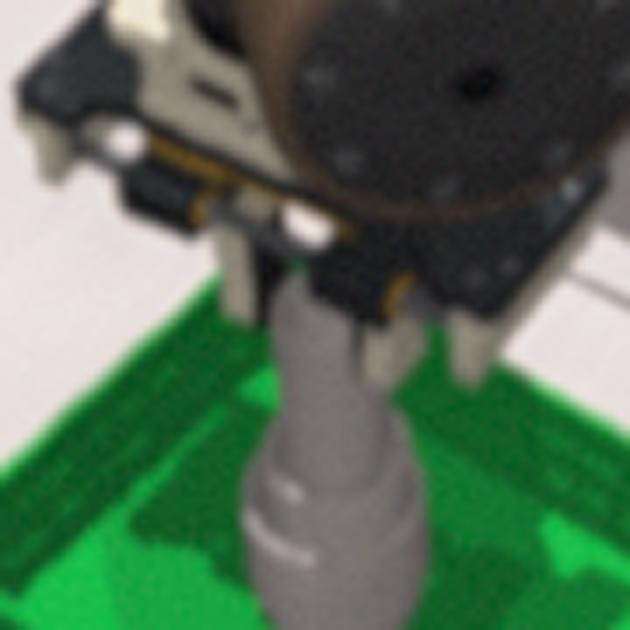

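View pics/c6.png

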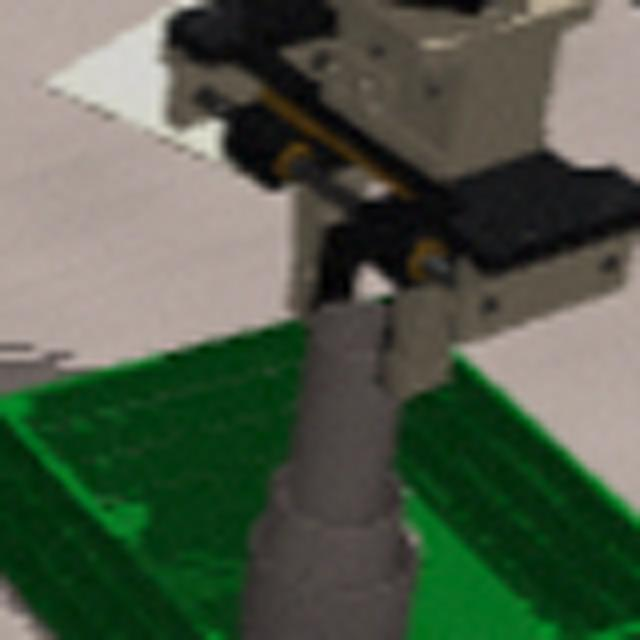

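```bash
python3 -m creep '[[0.01,0,0.07,0,32],[0.01,0,0.14,0,32],[0.01,0,0.21,0,32],[0.01,0,0.28,0,32],[0.01,0,0.35,0,32],[0.01,0,0.42,0,32],[0.01,0,0.42,0,32],[0.01,0,0.42,0,32]]'
python3 -m creep '[[0,0,0.02,0,32],[0,0,0.04,0,32],[0,0,0.06,0,32],[0,0,0.07,0,32],[0,0,0.07,0,32],[0,0,0.07,0,32],[0,0,0.07,0,32],[0,0,0.07,0,32]]'
python3 v.py 18
```

```text
clock: 27.9
tool_pos: [0.5082, 0.2503, 0.0869]
orientation: [180.0, -0.1, -89.9]
force: [-0.0, -0.6, -0.3]
opening: 0.0389
clock: 28.57
tool_pos: [0.5085, 0.2506, 0.0806]
orientation: [-180.0, 0.0, -89.9]
force: [-0.3, 0.9, -1.6]
opening: 0.0391
t 28.57 pos [0.5085 0.2506 0.0806] rpy [-1.7999e+02  1.0000e-02 -8.9900e+01] F [-0.3  0.9 -1.6] open 39.1
shift units [ 0.003 -0.     0.021] turn 0.0006
axis z0.121 [348. 433.] [334. 400.]
axis z0.101 [341. 476.] [336. 436.]
axis z0.081 [335. 518.] [339. 471.]
axis z0.031 [319. 617.] [345. 553.]
med [338. 490.] [338. 447.]
```

View pics/c7.png

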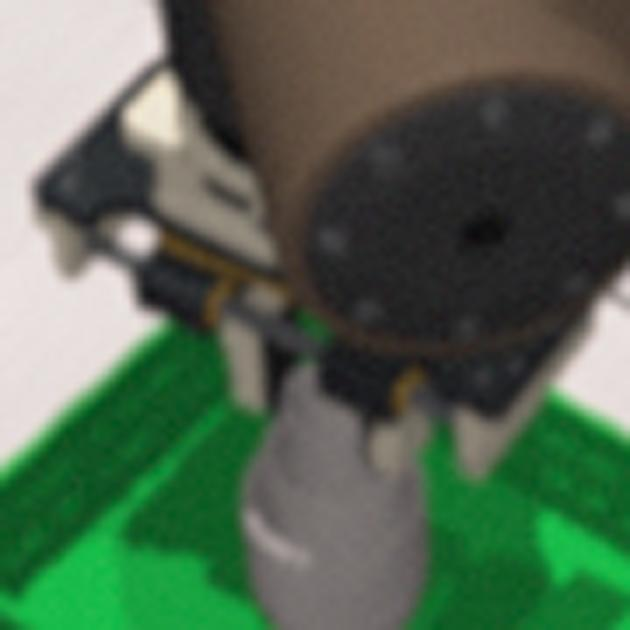

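View pics/c6.png

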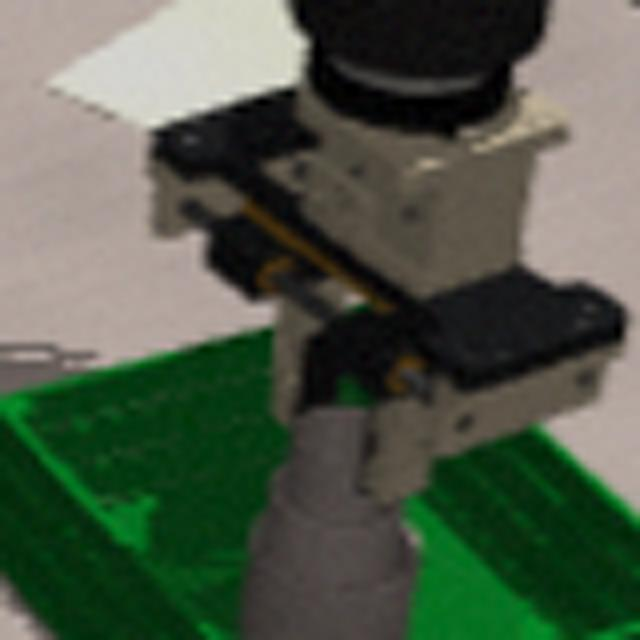

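```bash
python3 -m creep '[[0,0,0.003,0,32],[0,0,0.006,0,32],[0,0,0.009,0,32],[0,0,0.012,0,32],[0,0,0.015,0,32],[0,0,0.018,0,32],[0,0,0.02,0,32],[0,0,0.02,0,32]]';python3 -c "from h import *; go(.5085,.2503,.0785)"
```

```text
clock: 29.33
tool_pos: [0.5084, 0.2506, 0.0786]
orientation: [-180.0, 0.0, -89.9]
force: [-0.5, -0.4, 0.5]
opening: 0.0393
t 29.33 pos [0.5084 0.2506 0.0786] rpy [-179.99    0.    -89.89] F [-0.5 -0.4  0.5] open 39.3
shift units [ 0.003 -0.001  0.001] turn 0.0006
```

```bash
python3 -m creep '[[0,0,0.002,0,32],[0,0,0.004,0,32],[0,0,0.006,0,32],[0,0,0.008,0,32],[0,0,0.01,0,32],[0,0,0.01,0,32],[0,0,0.01,0,32],[0,0,0.01,0,32]]';python3 -c "from h import *; go(.5085,.2503,.0785)"
```

```text
clock: 30.0
tool_pos: [0.5087, 0.2508, 0.0785]
orientation: [-179.9, 0.0, -89.9]
force: [-2.9, -0.1, 8.4]
opening: 0.0393
t 30.0 pos [0.5087 0.2508 0.0785] rpy [-1.7995e+02  3.0000e-02 -8.9870e+01] F [-2.9 -0.1  8.4] open 39.3
shift units [ 0.005  0.002 -0.   ] turn 0.0007
```

Seated at the predicted height. Releasing and rising.

```bash
python3 -m creep '[[0,0,-0.005,0,34],[0,0,-0.005,0,40],[0,0,-0.005,0,44],[0,0,-0.005,0,50],[0,0,-0.005,0,60],[0,0,-0.005,0,70],[0,0,-0.005,0,75],[0,0,-0.005,0,75]]'; python3 -m creep '[[0,0,-0.1,0,75],[0,0,-0.3,0,75],[0,0,-0.5,0,75],[0,0,-0.7,0,75],[0,0,-0.9,0,75],[0,0,-1,0,75],[0,0,-1,0,75],[0,0,-1,0,75]]'
python3 -m creep '[[0.1,0,-0.1,0,75],[0.3,0,-0.2,0,75],[0.5,0,-0.3,0,75],[0.75,0,-0.3,0,75],[1,0,-0.3,0,75],[1,0,-0.3,0,75],[1,0,-0.3,0,75],[1,0,-0.3,0,75]]'
python3 -m creep '[[0.25,0,0,0,75],[0.5,0,0,0,75],[0.75,0,0,0,75],[1,0,0,0,75],[1,0,0,0,75],[1,0,0,0,75],[1,0,0,0,75],[1,0,0,0,75]]'
python3 v.py 19
```

```text
clock: 30.67
tool_pos: [0.5084, 0.2505, 0.0778]
orientation: [180.0, -0.0, -89.9]
force: [0.9, 0.2, -0.6]
opening: 0.071
clock: 31.33
tool_pos: [0.5084, 0.2507, 0.1783]
orientation: [-180.0, 0.1, -89.9]
force: [-0.1, -0.6, -0.2]
opening: 0.0751
clock: 32.0
tool_pos: [0.5084, 0.1502, 0.2076]
orientation: [180.0, -0.0, -89.9]
force: [0.3, -0.1, 1.0]
opening: 0.0751
clock: 32.67
tool_pos: [0.5089, 0.0515, 0.2078]
orientation: [180.0, -0.0, -89.8]
force: [0.3, -0.4, 0.3]
opening: 0.075
t 32.67 pos [0.5089 0.0515 0.2078] rpy [ 1.7998e+02 -1.0000e-02 -8.9840e+01] F [ 0.3 -0.4  0.3] open 75.0
shift units [-1.989 -0.002  1.292] turn 0.0009
axis z0.248 [-57. 292.] [ 617. -175.]
axis z0.228 [-61. 342.] [ 617. -134.]
axis z0.208 [-64. 389.] [617. -94.]
axis z0.158 [-72. 503.] [616.  -0.]
med [338. 490.] [338. 447.]
```

View pics/c7.png

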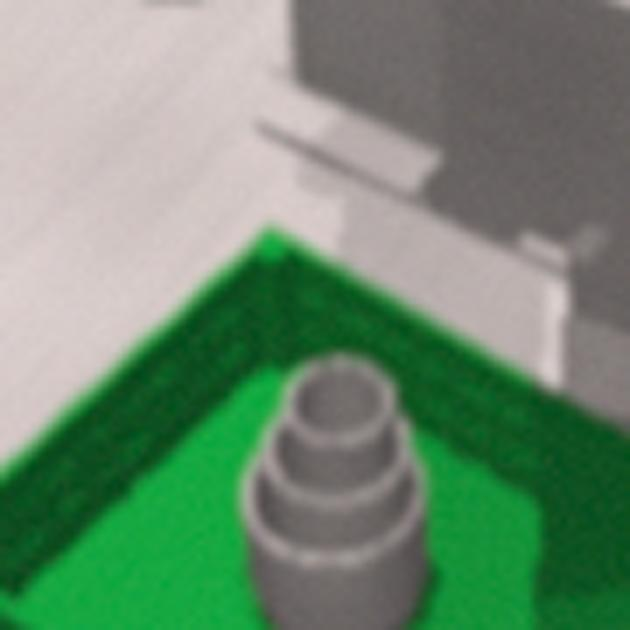

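View pics/c6.png

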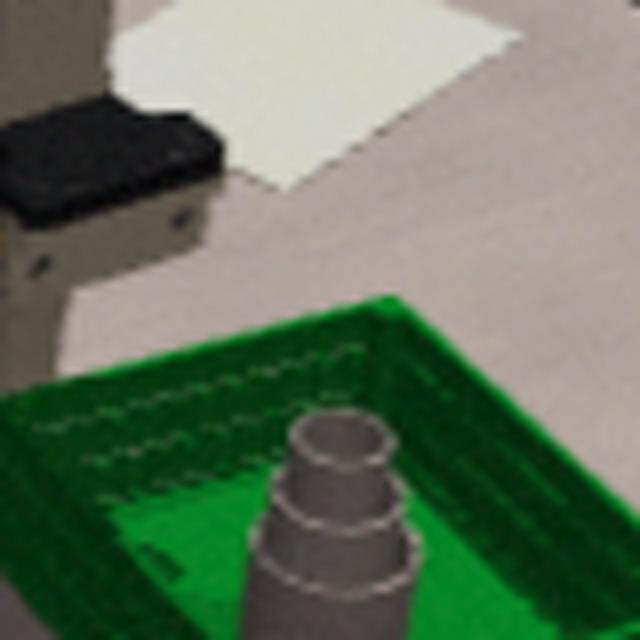

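```bash
python3 - <<'E'
from h import *
a=load('s19');b=load('d19')
print(atz(a,343.5/8-.5+300,438/8-.5+70,.119),atz(b,342/7-.5+170,399/7-.5+200,.119)); go(.510,-.395,.2)
E
python3 -m creep '[[0.25,0,0,0,75],[0.5,0,0,0,75],[0.75,0,0,0,75],[1,0,0,0,75],[1,0,0,0,75],[1,0,0,0,75],[1,0,0,0,75],[1,0,0,0,75]]'
python3 -m creep '[[0.25,0,0,0,75],[0.5,0,0,0,75],[0.75,0,0,0,75],[1,0,0,0,75],[1,0,0,0,75],[1,0,0,0,75],[1,0,0,0,75],[1,0,0,0,75]]'
python3 -m creep '[[0.25,0,0,0,75],[0.5,0,0,0,75],[0.75,0,0,0,75],[1,0,0,0,75],[1,0,0,0,75],[1,0,0,0,75],[1,0,0,0,75],[1,0,0,0,75]]'
python3 -m creep '[[0.25,0,0,0,75],[0.5,0,0,0,75],[0.75,0,0,0,75],[1,0,0,0,75],[1,0,0,0,75],[1,0,0,0,75],[1,0,0,0,75],[1,0,0,0,75]]'
python3 - <<'E'
from h import *
go(.510,-.395,.042); s=snap('wrist','w3'); print(s['xyz'],s['rotation'])
E
```

```text
[0.50761862 0.24917653 0.119     ] [0.50735986 0.24738239 0.119     ]
t 32.77 pos [0.5088 0.0515 0.2078] rpy [ 1.7998e+02 -1.0000e-02 -8.9820e+01] F [-0.3  0.7  1.2] open 74.9
shift units [4.465e+00 2.000e-03 7.800e-02] turn 0.001
clock: 33.43
tool_pos: [0.5091, -0.0486, 0.2079]
orientation: [180.0, 0.0, -89.8]
force: [0.3, 0.8, -1.0]
opening: 0.075
clock: 34.1
tool_pos: [0.5093, -0.1484, 0.208]
orientation: [-180.0, 0.0, -89.8]
force: [-0.4, -0.3, -0.4]
opening: 0.0747
clock: 34.77
tool_pos: [0.5095, -0.2483, 0.2081]
orientation: [-180.0, 0.0, -89.8]
force: [0.1, 0.6, -0.8]
opening: 0.075
clock: 35.43
tool_pos: [0.5097, -0.3483, 0.2082]
orientation: [-180.0, 0.0, -89.8]
force: [0.7, 0.7, 1.1]
opening: 0.0751
t 35.43 pos [ 0.5097 -0.3483  0.2082] rpy [-1.7998e+02  1.0000e-02 -8.9820e+01] F [0.7 0.7 1.1] open 75.1
shift units [ 4.680e-01 -1.000e-03  1.662e+00] turn 0.001
[ 0.51094205 -0.42373932  0.39445718] [-1.64390082e+01  3.70033435e-02 -1.79899792e+02]
```

View pics/w3.png

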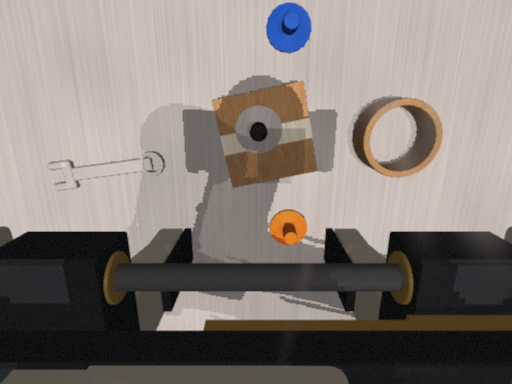

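```bash
python3 - <<'E'
from h import *
crop('w3',218,90,298,170,8,'c6'); s=load('w3')
for p in [(.51,-.395,.05),(.51,-.395,.088)]: print(((proj(s,p)-[218,90])*8+3.5).round())
E
```

```text
[332. 323.]
[333. 349.]
```

View pics/c6.png

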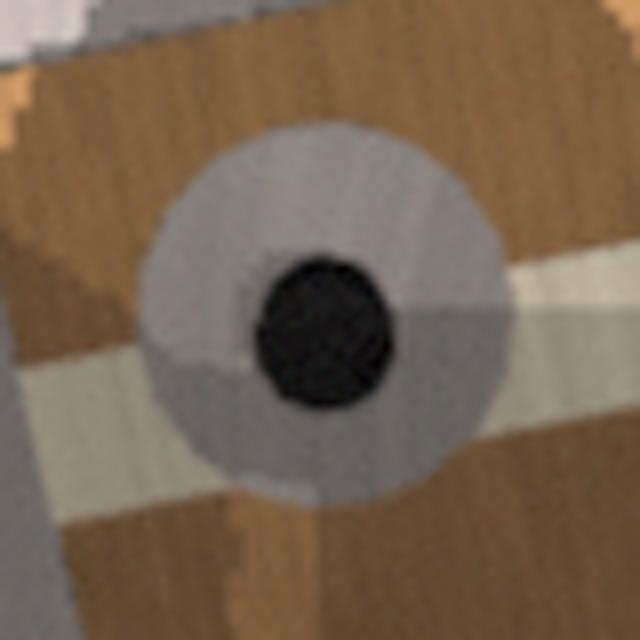

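```bash
python3 -m creep '[[0.2,0,0,0,75],[0.4,-0.01,0,0,75],[0.478,-0.011,0.2,0,75],[0.478,-0.011,0.4,0,75],[0.478,-0.011,0.6,0,75],[0.478,-0.011,0.8,0,75],[0.478,-0.011,1,0,75],[0.478,-0.011,1,0,75]]'
python3 -c "from h import *; go(.5108,-.396,.041)"
```

```text
clock: 36.15
tool_pos: [0.5087, -0.395, 0.1039]
orientation: [179.7, 0.2, -89.9]
force: [-0.1, 0.5, -0.9]
opening: 0.0745
t 36.15 pos [ 0.5087 -0.395   0.1039] rpy [179.7    0.19 -89.88] F [-0.1  0.5 -0.9] open 74.5
shift units [ 0.012 -0.025  0.629] turn 0.0007
```

```bash
python3 -m creep '[[0,0,0,0,75],[0,0,0.15,0,60],[0,0,0.3,0,50],[0,0,0.45,0,45],[0,0,0.55,0,45],[0,0,0.61,0,45],[0,0,0.61,0,45],[0,0,0.61,0,45]]'
python3 - <<'E'
from h import *
go(.5108,-.396,.041)
s=snap('scene','s20'); d=snap('side','d20')
crop('s20',110,160,190,240,8,'c6'); crop('d20',285,100,365,180,8,'c7')
E
```

```text
clock: 36.82
tool_pos: [0.5112, -0.3974, 0.0478]
orientation: [-180.0, -0.0, -89.9]
force: [0.9, -0.6, 0.8]
opening: 0.0452
t 36.82 pos [ 0.5112 -0.3974  0.0478] rpy [-1.7996e+02 -4.0000e-02 -8.9870e+01] F [ 0.9 -0.6  0.8] open 45.2
shift units [-0.014  0.004  0.068] turn 0.0007
```

View pics/c7.png

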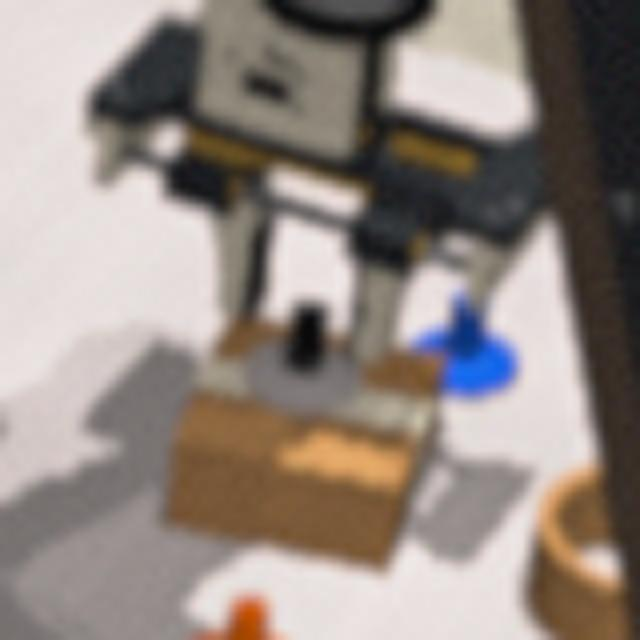

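View pics/c6.png

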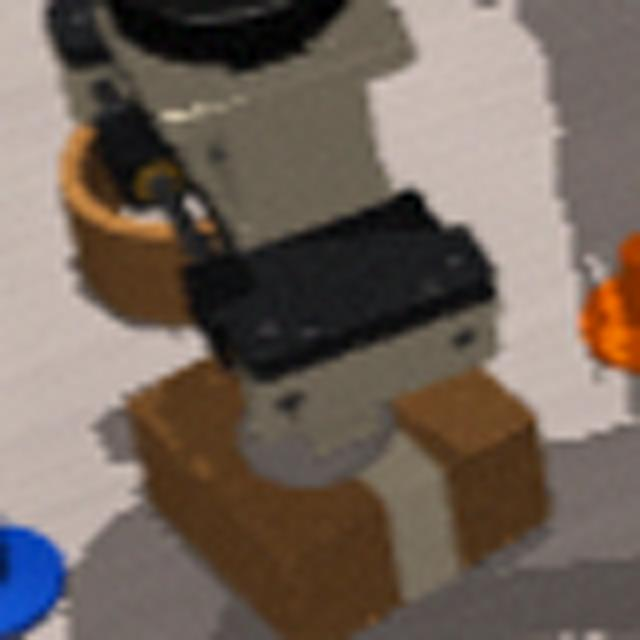

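```bash
python3 -m creep '[[-0.01,0,0.02,0,45],[-0.01,0,0.04,0,45],[-0.01,0,0.055,0,45],[-0.01,0,0.055,0,45],[-0.01,0,0.055,0,40],[-0.01,0,0.055,0,30],[-0.01,0,0.055,0,20],[-0.01,0,0.055,0,12]]'
python3 -m creep '[[0,0,0,0,12],[0,0,0,0,12],[0,0,0,0,12],[0,0,0,0,12],[0,0,0,0,12],[0,0,0,0,12],[0,0,0,0,12],[0,0,0,0,12]]'
python3 -c "from h import *; go(.5108,-.396,.041)"
```

```text
clock: 37.58
tool_pos: [0.5107, -0.3963, 0.0415]
orientation: [-180.0, -0.0, -89.9]
force: [-0.0, -0.6, 0.5]
opening: 0.0255
clock: 38.25
tool_pos: [0.5106, -0.3962, 0.0415]
orientation: [180.0, -0.0, -89.9]
force: [-0.9, -0.1, 1.1]
opening: 0.017
t 38.25 pos [ 0.5106 -0.3962  0.0415] rpy [180.   -0.  -89.9] F [-0.9 -0.1  1.1] open 17.0
shift units [-0.002 -0.002  0.005] turn 0.0006
```

```bash
python3 -m creep '[[0,0,-0.05,0,12],[0,0,-0.2,0,12],[0,0,-0.4,0,12],[0,0,-0.6,0,12],[0,0,-0.8,0,12],[0,0,-1,0,12],[0,0,-1,0,12],[0,0,-1,0,12]]'
python3 -m creep '[[0,0,-0.2,0,12],[0,0,-0.4,0,12],[-0.1,0,-0.6,0,12],[-0.3,0,-0.75,0,12],[-0.5,0,-0.75,0,12],[-0.75,0,-0.75,0,12],[-0.75,0,-0.75,0,12],[-0.75,0,-0.75,0,12]]'
python3 - <<'E'
from h import *
go(.508,.2495,.21)
s=snap('scene','s21'); d=snap('side','d21')
crop('s21',130,90,230,190,7,'c6'); crop('d21',270,60,370,160,7,'c7')
E
```

```text
clock: 38.92
tool_pos: [0.5115, -0.3964, 0.143]
orientation: [-179.8, -0.1, -89.9]
force: [-1.0, -0.0, -2.2]
opening: 0.0174
clock: 39.58
tool_pos: [0.5102, -0.3199, 0.2158]
orientation: [179.9, 0.0, -89.8]
force: [-0.2, -0.5, -1.7]
opening: 0.0172
t 39.58 pos [ 0.5102 -0.3199  0.2158] rpy [ 1.7995e+02  4.0000e-02 -8.9800e+01] F [-0.2 -0.5 -1.7] open 17.2
shift units [-5.694e+00  2.000e-03  6.200e-02] turn 0.0011
```

View pics/c7.png

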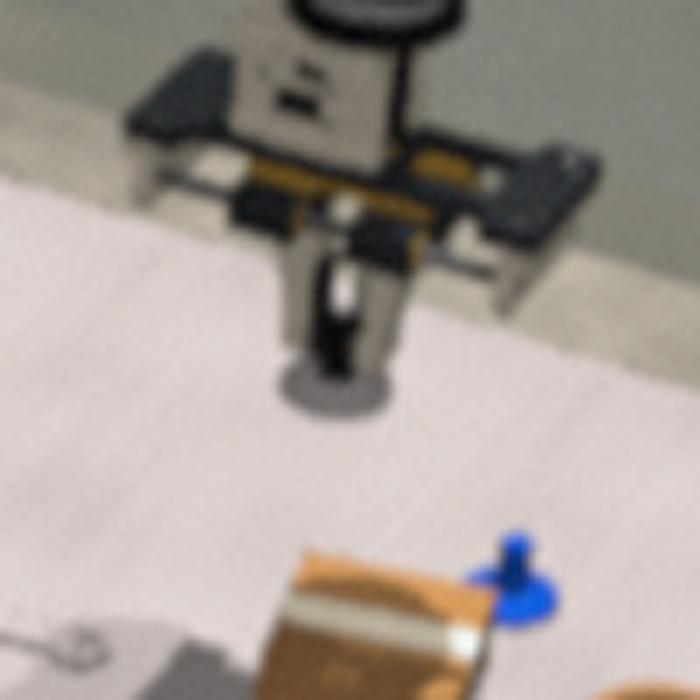

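View pics/c6.png

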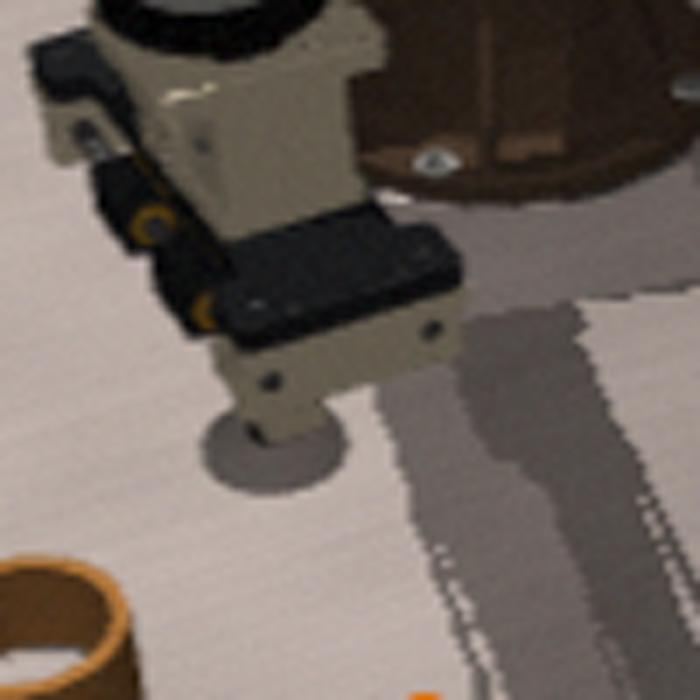

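The lid is held level by its knob. Carrying it across at z 0.216, so its underside is about 0.22, well over the guard.

```bash

python3 -m creep '[[-0.25,0,0,0,12],[-0.5,0,0,0,12],[-0.75,0,0,0,12],[-1,0,0,0,12],[-1,0,0,0,12],[-1,0,0,0,12],[-1,0,0,0,12],[-1,0,0,0,12]]'
python3 -m creep '[[-0.25,0,0,0,12],[-0.5,0,0,0,12],[-0.75,0,0,0,12],[-1,0,0,0,12],[-1,0,0,0,12],[-1,0,0,0,12],[-1,0,0,0,12],[-1,0,0,0,12]]'
python3 -m creep '[[-0.25,0,0,0,12],[-0.5,0,0,0,12],[-0.75,0,0,0,12],[-1,0,0,0,12],[-1,0,0,0,12],[-1,0,0,0,12],[-1,0,0,0,12],[-1,0,0,0,12]]'
python3 -m creep '[[-0.25,0,0,0,12],[-0.5,0,0,0,12],[-0.75,0,0,0,12],[-1,0,0,0,12],[-1,0,0,0,12],[-1,0,0,0,12],[-1,0,0,0,12],[-1,0,0,0,12]]'
python3 -m creep '[[-0.25,0,0,0,12],[-0.5,0,0,0,12],[-0.75,0,0,0,12],[-1,0,0,0,12],[-1,0,0,0,12],[-1,0,0,0,12],[-1,0,0,0,12],[-1,0,0,0,12]]'
python3 -c "from h import *; go(.508,.2495,.21)"
```

```text
clock: 40.35
tool_pos: [0.5103, -0.2221, 0.2161]
orientation: [180.0, -0.0, -90.0]
force: [0.0, 0.3, -2.3]
opening: 0.0171
clock: 41.02
tool_pos: [0.5101, -0.1222, 0.2163]
orientation: [180.0, -0.0, -90.0]
force: [0.6, -0.5, -0.3]
opening: 0.0174
clock: 41.68
tool_pos: [0.51, -0.0222, 0.2164]
orientation: [180.0, -0.0, -90.0]
force: [0.5, -0.7, -0.8]
opening: 0.0169
clock: 42.35
tool_pos: [0.5098, 0.0777, 0.2164]
orientation: [180.0, -0.0, -90.0]
force: [-0.5, -0.6, -1.2]
opening: 0.017
clock: 43.02
tool_pos: [0.5096, 0.1777, 0.2164]
orientation: [180.0, -0.0, -90.0]
force: [-0.1, -0.1, -0.1]
opening: 0.0171
t 43.02 pos [0.5096 0.1777 0.2164] rpy [ 1.7999e+02 -1.0000e-02 -8.9960e+01] F [-0.1 -0.1 -0.1] open 17.1
shift units [-0.718  0.016  0.064] turn 0.0002
```

Move over the stack and down to rep z 0.155 (underside about 0.163, 44 mm above the rim), then check alignment.

```bash

python3 -m creep '[[-0.25,0,0,0,12],[-0.5,0.01,0,0,12],[-0.718,0.016,0,0,12],[-0.718,0.016,0.15,0,12],[-0.718,0.016,0.3,0,12],[-0.718,0.016,0.45,0,12],[-0.718,0.016,0.6,0,12],[-0.718,0.016,0.6,0,12]]'
python3 -m creep '[[0,0,0,0,12],[0,0,0,0,12],[0,0,0,0,12],[0,0,0,0,12],[0,0,0,0,12],[0,0,0,0,12],[0,0,0,0,12],[0,0,0,0,12]]'
cat > v2.py <<'E'
import sys
from h import *
n=sys.argv[1]
go(.508,.2495,.1205); s=snap('scene','s'+n); d=snap('side','d'+n)
crop('s'+n,305,75,375,145,9,'c6'); crop('d'+n,175,200,255,280,8,'c7')
p=ctrl.get_obs()['tool_pos']
for m,q in [('lid disc mid',p+[0,0,.0105]),('lid under',p+[0,0,.0085]),('small',np.array((.508,.2495,.119)))]: print(m,q.round(4),((proj(s,q)-[305,75])*9+4).round(),((proj(d,q)-[175,200])*8+3.5).round())
E
python3 v2.py 22
```

```text
clock: 43.68
tool_pos: [0.5065, 0.2485, 0.1536]
orientation: [179.8, -0.2, -90.0]
force: [-0.2, -0.3, -1.1]
opening: 0.0169
clock: 44.35
tool_pos: [0.5079, 0.2506, 0.1566]
orientation: [-180.0, 0.0, -89.9]
force: [0.6, 0.5, -1.9]
opening: 0.017
t 44.35 pos [0.5079 0.2506 0.1566] rpy [-1.7999e+02  1.0000e-02 -8.9890e+01] F [ 0.6  0.5 -1.9] open 17.0
shift units [ 0.011 -0.001  0.361] turn 0.0006
lid disc mid [0.5079 0.2506 0.167 ] [363. 329.] [336. 361.]
lid under [0.5079 0.2506 0.165 ] [362. 334.] [336. 365.]
small [0.508  0.2495 0.119 ] [342. 448.] [345. 459.]
```

View pics/c7.png

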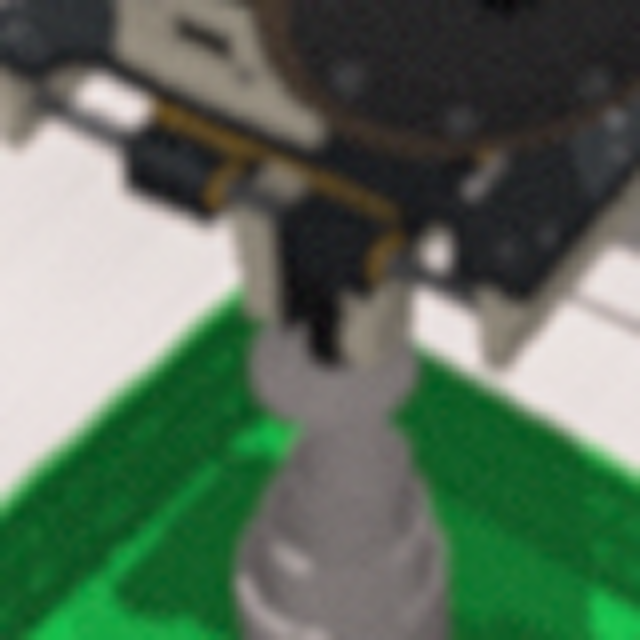

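View pics/c6.png

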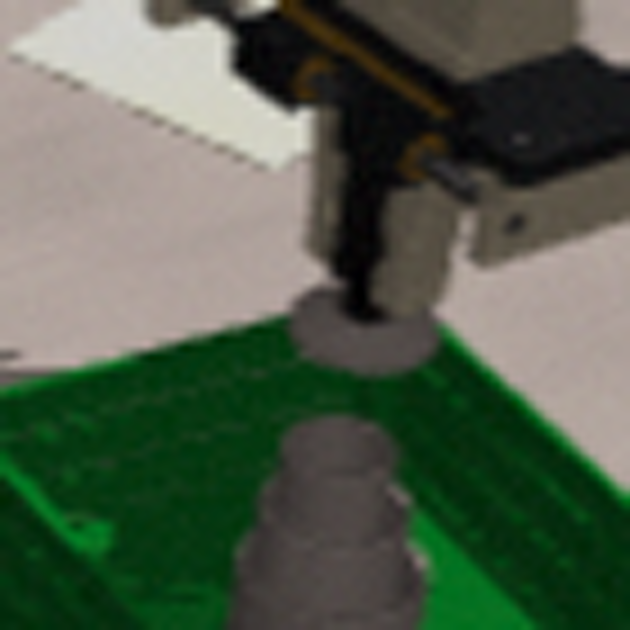

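```bash
cat > v3.py <<'E'
import sys
from h import *
n,x,y,zu,sx,sy=sys.argv[1],*map(float,sys.argv[2:7])
t=np.linspace(0,2*np.pi,60)
for c,o,k,w in (('s',(305,75),9,'c6'),('d',(175,200),8,'c7')):
    s=load(c+n); im=cv2.imread(f'pics/{c}{n}.png')[o[1]:o[1]+70,o[0]:o[0]+80]
    im=cv2.resize(im,None,fx=k,fy=k,interpolation=cv2.INTER_CUBIC)
    for (cx,cy,z,r,col) in ((x,y,zu,.026,(0,255,255)),(x,y,zu+.004,.026,(0,255,255)),(sx,sy,.119,.02,(255,0,255)),(sx,sy,.119,.017,(255,0,255)),(sx,sy,.094,.027,(255,255,0))):
        P=np.array([((proj(s,(cx+r*np.cos(a),cy+r*np.sin(a),z))-o)*k+(k-1)/2) for a in t]).round().astype(int)
        cv2.polylines(im,[P],True,col,1)
    cv2.imwrite(f'pics/{w}o.png',im)
E
python3 v3.py 22 .5079 .2506 .165 .508 .2495; mv pics/c6o.png pics/a1.png; mv pics/c7o.png pics/a2.png; python3 v3.py 19 .9 .25 .165 .508 .2495; python3 - <<'E'
import cv2,numpy as np
f=lambda n:cv2.resize(cv2.imread(f'pics/{n}.png'),(400,300) if 0 else (400,350))
cv2.imwrite('pics/m1.png',np.hstack([f('c6o'),f('c7o')]))
E
```

```text
(no output)
```

View pics/a1.png

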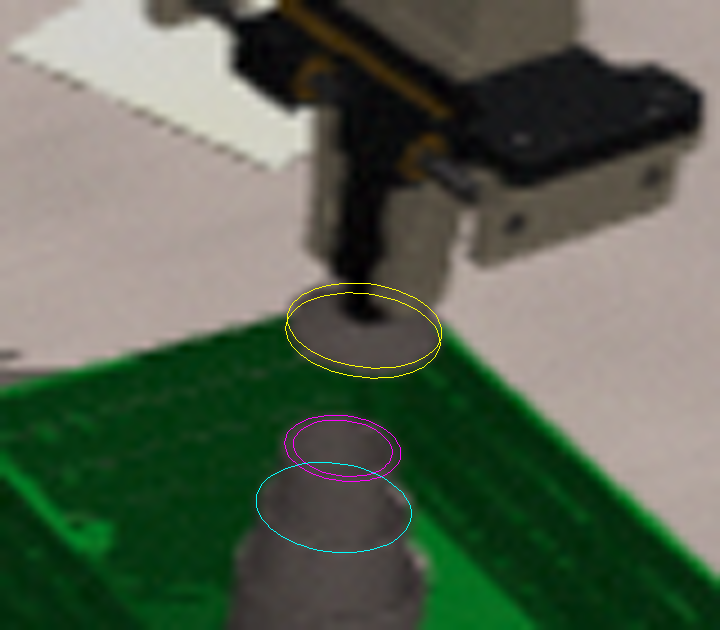

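View pics/a2.png

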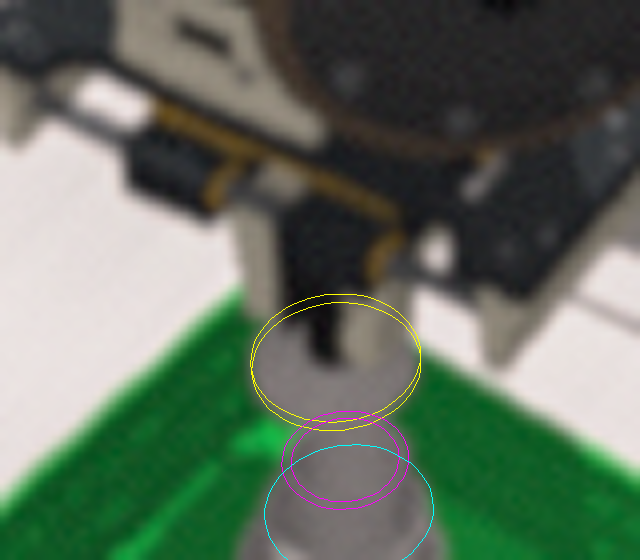

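View pics/m1.png

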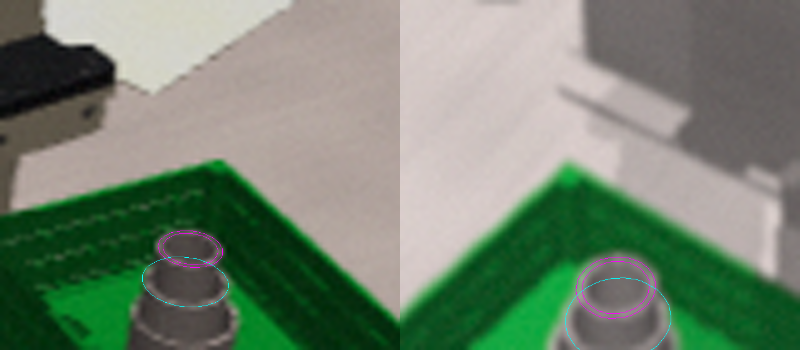

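```bash

python3 -m creep '[[0.007,0,0.05,0,12],[0.014,0,0.1,0,12],[0.014,0,0.15,0,12],[0.014,0,0.2,0,12],[0.014,0,0.24,0,12],[0.014,0,0.24,0,12],[0.014,0,0.24,0,12],[0.014,0,0.24,0,12]]'
python3 - <<'E'
from h import *
go(.508,.249,.1205); s=snap('scene','s23'); d=snap('side','d23'); print(ctrl.get_obs()['tool_pos'])
E
python3 v3.py 23 .5078 .249 .1405 .508 .249
```

```text
clock: 45.12
tool_pos: [0.508, 0.2493, 0.1326]
orientation: [-180.0, -0.0, -89.9]
force: [0.0, -0.5, -0.5]
opening: 0.0171
t 45.12 pos [0.508  0.2493 0.1326] rpy [-179.99   -0.    -89.89] F [ 0.  -0.5 -0.5] open 17.1
shift units [0.003 0.    0.121] turn 0.0006
[0.50809779 0.24930674 0.13275612]
```

View pics/c6o.png

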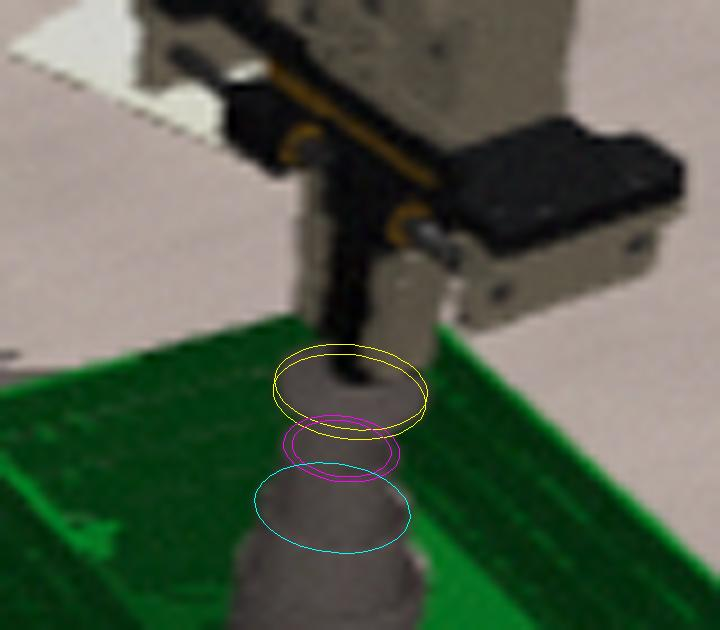

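View pics/c7o.png

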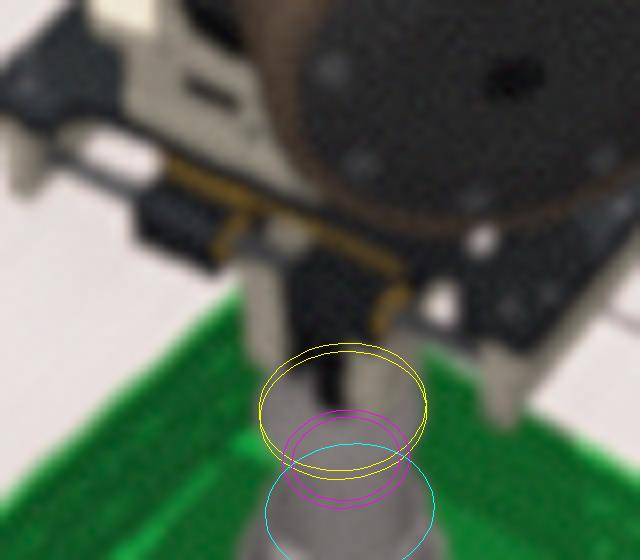

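```bash

python3 -m creep '[[0.002,0,0.02,0,12],[0.002,0,0.04,0,12],[0.002,0,0.06,0,12],[0.002,0,0.08,0,12],[0.002,0,0.1,0,12],[0.002,0,0.12,0,12],[0.002,0,0.12,0,12],[0.002,0,0.12,0,12]]'
python3 -m creep '[[0,0,0,0,12],[0,0,0,0,12],[0,0,0,0,12],[0,0,0,0,12],[0,0,0,0,12],[0,0,0,0,12],[0,0,0,0,12],[0,0,0,0,12]]'
python3 - <<'E'
from h import *
go(.508,.249,.1205); s=snap('scene','s24'); d=snap('side','d24'); print(ctrl.get_obs()['tool_pos'])
E
python3 v3.py 24 .508 .249 .129 .508 .249
```

```text
clock: 45.88
tool_pos: [0.5079, 0.2489, 0.1203]
orientation: [180.0, -0.0, -89.9]
force: [0.1, -0.2, -0.9]
opening: 0.0171
clock: 46.55
tool_pos: [0.5079, 0.249, 0.1205]
orientation: [180.0, -0.0, -89.9]
force: [0.2, 0.6, -1.3]
opening: 0.0171
t 46.55 pos [0.5079 0.249  0.1205] rpy [180.   -0.  -89.9] F [ 0.2  0.6 -1.3] open 17.1
shift units [-0.    -0.001 -0.   ] turn 0.0006
[0.50791353 0.24901054 0.12049363]
```

View pics/c6o.png

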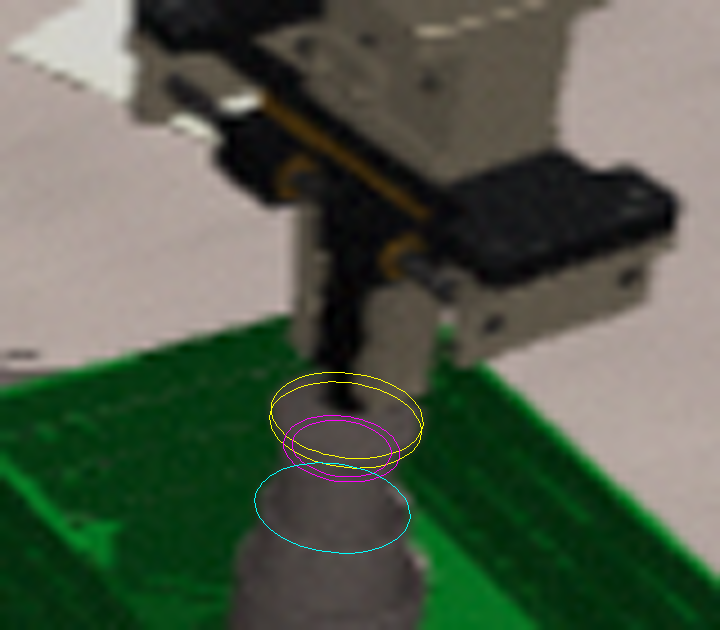

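View pics/c7o.png

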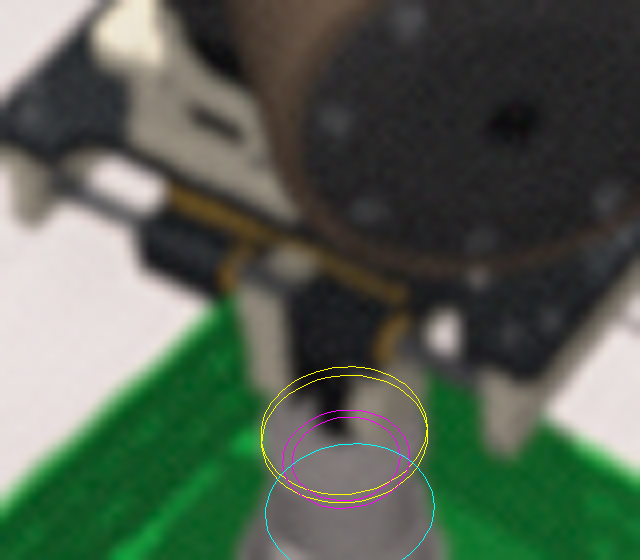

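View pics/s24.png

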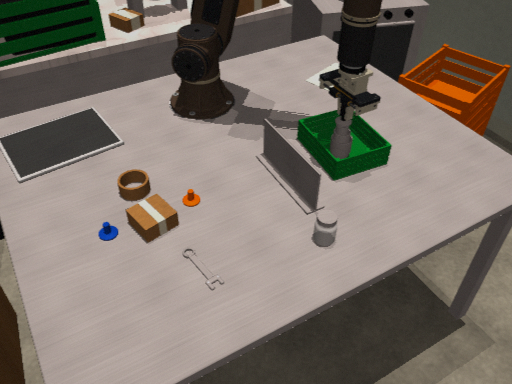

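The scene picture shows the lid held over the nest (about 342,120). The guard, jar (325,230), tape (134,186), spanner (203,267) and both look-alikes haven't moved, and the wrist force only shows the lid's weight. Handing in.

```bash
python3 -c "
from h import *
print(workorder.close_job()); go(.508,.249,.1205)"
```

```text
the job is handed in; nothing more can be done
None
the job is handed in; nothing more can be done
```

The beakers are nested in the green crate as asked, and the job was handed in at about 46.7 s with the lid held over the narrow beaker's mouth.

- **Nesting:** I set the middle beaker down inside the widest one, then the narrow one inside the middle one. Each touched down at the height its size predicts, with at most about 8 N on the wrist. Pictures from two cameras show all three nested and upright.
- **Lid:** I took the steel lid off the carton by its black knob and carried it about 8 cm clear over the guard. It is held level, with its underside about 10 mm above the narrow beaker's rim. It looks centred to about 1–2 mm. The wrist force reads only about the lid's weight, so nothing is touching.
- **Left alone:** The guard wasn't touched. The spanner, tape roll, jar and both look-alike lids are where they were.

**Disagreements in the checks:**
- The fingertips are about 22 mm above the reported TCP position, not at it as described. Both cameras showed this, and a test close over the middle beaker's rim confirmed it. I worked with that offset.
- The two cameras differ by about 2 mm on the narrow beaker's y position. I held the lid at y = 0.249, near the estimate from the scene camera.

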